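# Fit the filter cover and lock its turn clip with the flat driver

## Task

Close the grey filter unit: hook the plain edge of the aluminium cover panel under the unit's steel lip and lower its yellow-striped edge until the cover lies flat in the bay. Then take the orange flat driver from its wooden stand, seat its blade in the slot of the brass clip and, keeping the blade seated, turn the clip clockwise to its stop so that it points across the cover; turn the clip only with the driver's blade. Finally put the driver back upright in its stand, fully down, and let go; leave the other things where they are.

Things in the scene. Friction and masses are not known exactly. Their poses are not given: they have to be found in the camera images.
- filter_unit: grey box fixed on the worktop at the left, 176 x 127 mm, rim 40 mm high. Origin: centre of its underside; x runs from the clip end (nearer the robot) to the lip end. Its open bay spans x -48 to +66 mm, y -47.5 to +47.5; in it a 10 mm wide ledge 34 mm up carries the cover (6 mm below the rim; the wall at the lip end is 43 high)
- bay (a point): centre of the bay at ledge height; axes as filter_unit. The seated cover's origin comes here (2 mm play each way)
- lip_edge (a point): middle of the free lower edge of the 3 mm steel lip at the bay's far end (x 56 mm, y 0, z 43 of filter_unit). From here the lip runs 32 mm to +x, 101 mm wide; it overhangs the bay by 10 mm, 9 mm above the ledge. The cover is 110 mm long, the opening beside the lip 104, so it goes in only tilted about 15 deg, striped edge high, hook edge first
- panel: loose aluminium cover panel 110 x 90 x 4 mm (x, y, z), 0.13 to 0.25 kg, flat on the board. Origin: centre of its underside; +x points to the plain hook edge, -x to the yellow-striped one. On its middle stands a black grip bar, 14 mm thick (x), 44 long (y), top 32 mm above the underside: close the fingers on it along the panel's x; at the bay open only some 35 mm to let go, lip and clip are near
- stripe_edge (a point): middle of the panel's yellow-striped edge (55 mm to -x of its origin, 2 mm up)
- clip (a joint): angle of the brass turn clip on the unit's clip end, 0 to 1.45 rad (stop), growing clockwise seen from above. At 0 (start 0 to 0.3) its wing points along the unit's +y, clear of the bay; at 1.45 along the unit's +x, over the cover's striped edge. Stays where left; dry friction 0.08 N m. Pivot at x -70, y 0 mm of filter_unit; wing 40 mm long, 12 wide, underside 6.5 mm above the ledge
- slot (a point): centre of the floor of the slot in the clip's round brass head (28 mm across, top 50 mm above the unit's underside, 6 mm above this point). z up, x along slot and wing; turns with the clip. The slot is 5.5 mm wide, 6 deep, open at both ends: the blade has about 0.16 rad of play each way before it drives the clip
- stand: dark wooden block 70 x 70 x 66 mm fixed on the plywood board, with one square upright hole 22 mm wide in the middle. Origin: centre of its underside
- stand_hole (a point): centre of the hole at the block's top face, 66 mm above the block's underside
- driver: loose flat driver, 138 mm long, 0.1 to 0.16 kg, upright in the stand, blade down, any yaw. Origin: middle of the blade's tip edge; z up through the handle. Blade 16 mm wide along y, 3 thick along x; shaft 9; black collar 34 across at z 60 to 66 mm, rests on the stand's top when fully down; orange hexagonal handle 28 across flats, z 66 to 138, flats facing +-x and every 60 deg. Grip at about z 100
- board: fixed plywood board, 205 x 545 mm, top 26 mm above the worktop, carrying panel and stand. Origin: centre of its underside, axes as the world. Behind it stand fixed bottles: white, 125 mm high, 60 mm across, at x +142, y -20 mm from this origin, and red, 116 high, at x +128, y -172; carry things above them. A third, cream, 116 high, stands at x +248, y +458
- bur_rack: wooden block with upright burs, fixed on the worktop near its front edge, 52 x 95 x 53 mm (x, y, z); origin: centre of its underside. An obstacle only
- tin: bystander: round grey tin with a green lid, 63 mm across, 19 high; leave it
- pot: bystander: small red pot, 41 mm across, 30 high; leave it
- cube: bystander: steel cube, 50 mm; leave it
- scale: bystander: black pocket scale lying flat, 105 x 66 x 17; leave it

How it is judged:
By the outcome, as a careful person would: the job done as asked, in the order asked, and still so for the second after the job is handed in, with the robot touching nothing.
It also fails if it takes over 72 s, if anything falls off the work surface, if the arm or the gripper's body presses on something with over 40 N, if the wrist force passes 120 N, or if a joint passes its speed limit or range.

## Robot

A 6-joint arm with a two-finger parallel gripper is mounted at the origin on a cart in front of the work surface, level with it; the furniture and walls round the work are solid. World frame = base frame: x ahead of the robot, y to its left, z up, the work surface at z = 0. Lengths are in m, angles in rad, forces in N, time in s.
With the tool pointing down it reaches from about 0.35 to 0.975 m from the base axis. Payload 4.9 kg.
Tool frame: the origin (TCP) lies on the centre line of the jaws, within the pads' length; the fingertips stand manip.tip_reach ahead of it and the grasp point (between the pads) is the TCP (manip.tip_reach is the distance from the TCP to the fingertips, in m); z points along the fingers, y is the line along which they close (so a half turn about z gives the same grasp; the last joint's range is limited). The gripper opens to 85 mm and grips with 20 to 120 N. Pads are 22 mm wide; open, the fingers measure 114 mm over their backs; the gripper's body (76 mm by 85 mm) begins 54 mm behind the grasp point. The pads swing forward as they close: fully open they stand 13 mm farther back than shut.
Start: joints at [-1.26, 0.053, 1.613, -0, 1.476, -0.119], TCP at [0.26, -0.568, 0.25] pointing down, gripper open.
Joint ranges: [-3.01, 3.01], [-1.01, 2.22], [0.06, 2.58], [-1.02, 4.17], [0.09, 2.62], [-3.14, 3.14]. Speed limits (rad/s): [2.57, 2.57, 3.14, 3.14, 3.14, 3.14].

## Interface

Orientations are given as a unit quaternion [w, x, y, z].
In Python, from plant import manip gives the robot as it stands. The module is installed in compiled form; this text tells all that it offers.
- The arm moves only by the tool move_arm, never from a script. Its argument "rows" is a list of rows, each a list of 7 numbers: the shift along the tool's x, y, z in cm, then the turn, a rotation vector about the tool's x, y, z in degrees, then the opening, from -1 (shut) to 1 (fully open). In form: [[tx, ty, tz, ax, ay, az, jaw], ...]. A call has 1 to 20 rows; each row shifts and turns the commanded pose from where the row before left it, along the tool's axes as they then stand; what a row does not reach is not made up. A row lasts 1/12 s, in which the tool goes at most 41.7 mm and 7.16 degrees, less where a joint would pass 70% of its speed; a pose out of reach is approached as far as the arm can. A call is refused whole if a number of a shift passes 4.17 or a number of a turn 7.16, either way. A call with a gripper value outside its range is refused whole. The fingers move at their own pace and stop on an object; the grip force is fixed at half the most. Time passes only in rows, so rows that do not move let the fingers close. It gives the time, the measured TCP pose, the force, the opening and the grip force at its end, in the units of the state.
- manip.state(): the state, without advancing time (a new reading comes with each control period).
- manip.grab_frame(name): name is "scene" or "top"; returns a dict with "img" (400x640x3 uint8, blue, green, red), "mtx" (3x3 intrinsics, pixels), "R" (3x3) and "t" (3): a world point X has camera coordinates R X + t. Camera axes: x right, y down, z forward; pixel columns grow to the right and rows downward; lengths in m; the calibration is good to about 2 mm. A picture is of the moment at which its call begins. There is no depth.
- manip.job_done(): hands the job in; it is judged then, once.
The state is a dict: "time": time; "joint_pos": joint angles; "joint_vel": joint speeds; "joint_efforts": joint torques, N m; "tool_pos": TCP position; "tool_rot": TCP orientation; "contact_force": force on the tool from outside, world axes, zero at the start; "ft_torque": the same for the moment, N m; "gripper_width": opening from 0.0 (shut) to 1.0 (fully open); "grasp_force": force on a finger pad.
Only numpy, scipy, OpenCV 4.12 (cv2) and the standard library are available. Lean on these libraries where they do the work, as an engineer would, in place of code of your own. Each camera call takes 0.05 s, during which the arm holds its last target. There are 200 camera calls.

## Working session

There is one attempt and no reset: what is moved stays moved. The work goes in short steps, Python scripts to look and compute and a tool call to move; the robot and the scene stay as the last step left them, time stands still between calls to the robot, and variables do not carry over. Pictures are saved under pics/ and viewed, at most 10 in all, crops included, and the job is handed in when it is done.

Besides the shell and the picture viewer there is one more tool, called by a JSON object that holds its "name" and its "arguments", one argument or row to a line. move_arm: Moves the arm, as the interface text tells. Its arguments: {"type":"object","properties":{"rows":{"type":"array","items":{"type":"array","items":{"type":"number"}}}},"required":["rows"]}

```bash
mkdir -p pics
python3 - <<'E'
from plant import manip
import cv2,numpy as np
s=manip.state();print(s,manip.tip_reach)
for n in("scene","top"):
    f=manip.grab_frame(n);cv2.imwrite(f"pics/{n}0.png",f["img"]);print(n,f["mtx"].tolist(),f["R"].tolist(),f["t"].tolist())
E
```

```text
{'time': 0.0, 'joint_pos': array([-1.25998770e+00,  5.33706352e-02,  1.61431564e+00,  2.47506930e-05,
        1.47600685e+00, -1.18984656e-01]), 'joint_vel': array([ 0.00022171, -0.00126475, -0.0007171 ,  0.00061204, -0.00130508,
       -0.0014077 ]), 'joint_efforts': array([ 5.87070354e-04, -3.93685949e+01, -3.70175099e+01, -9.16528370e-05,
        7.11486849e-03, -7.79474021e-06]), 'tool_pos': array([ 0.26025883, -0.56758102,  0.24904152]), 'tool_rot': array([-1.04658993e-03,  9.76998153e-01,  2.13245176e-01, -8.83140290e-05]), 'contact_force': array([-0.99769629, -0.32587271,  0.60472596]), 'ft_torque': array([-0.01105841,  0.02317878, -0.012121  ]), 'grasp_force': 0.0, 'gripper_width': 0.9966436267730692} 0.019
scene [[484.9746881869591, 0.0, 322.9641845207451], [0.0, 484.9746881869591, 200.12500984740677], [0.0, 0.0, 1.0]] [[-0.8120736035967687, -0.5833266881093662, -0.016322906625858745], [-0.4278130764319279, 0.6141341240097706, -0.6631856824152649], [0.39687836168681145, -0.5315724340728271, -0.7482768961812747]] [0.4053228921389058, 0.2833332751581966, 1.257237223389463]
top [[446.1996793205327, 0.0, 325.2064172600646], [0.0, 446.1996793205327, 205.93349091180352], [0.0, 0.0, 1.0]] [[0.011909750462924158, -0.9996757320431473, 0.022507523362393925], [-0.9893397602932675, -0.015047796929575563, -0.14484613391604928], [0.1451378535970913, -0.020542506457686474, -0.989198164617012]] [-0.03691577923832014, 0.5209451293606909, 1.4178937139966836]
```

View pics/scene0.png

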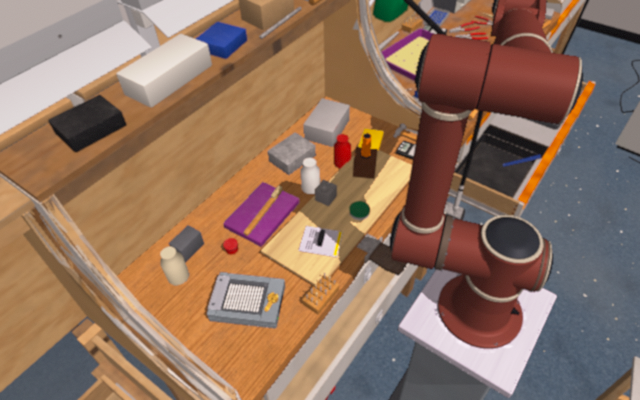

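View pics/top0.png

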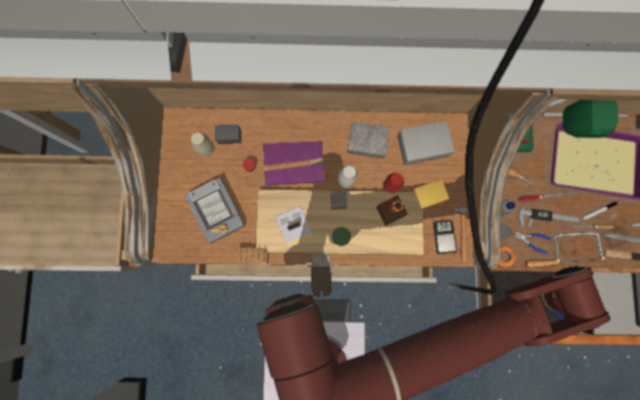

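The scene picture shows the unit at about (246,300), the panel at (320,241), the driver and stand at (366,155). In the top picture they are at (215,210), (292,223) and (395,208). Next I'll look at enlarged crops.

Run:
```python
import cv2,numpy as np
a=cv2.imread("pics/scene0.png");b=cv2.imread("pics/top0.png")
c=lambda im,x,y,w,h,k:cv2.resize(im[y:y+h,x:x+w],None,fx=k,fy=k,interpolation=cv2.INTER_CUBIC)
T=[c(b,180,170,66,75,4),c(b,260,195,66,75,4),c(b,362,175,66,75,4)]
S=[c(a,200,265,88,66,3),c(a,290,215,88,66,3),c(a,330,125,88,66,3)]
M=np.vstack([np.hstack(T),np.hstack(S)])
print(M.shape);cv2.imwrite("pics/m.png",M)
```

```text
(498, 792, 3)
```

View pics/m.png

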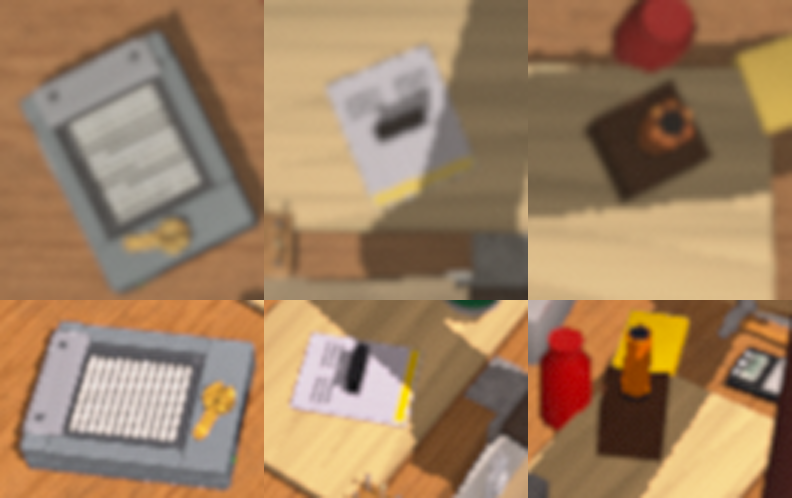

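The crops show clean outlines: the unit's lip is at the upper left and the clip at the lower right. The panel's stripe faces the robot, and the driver's black cap sits above the stand. I'll measure these with masks and rays.

```bash
cat > h.py <<'E'
import cv2,numpy as np
from plant import manip
def grab(n): return manip.grab_frame(n)
def ray(f,uv,z):
    d=f["R"].T@np.linalg.solve(f["mtx"],np.array([uv[0],uv[1],1.]));c=-f["R"].T@f["t"]
    return c+d*(z-c[2])/d[2]
def proj(f,X):
    p=f["mtx"]@(f["R"]@np.asarray(X,float)+f["t"]);return p[:2]/p[2]
def tri(f1,u1,f2,u2):
    P=[f["mtx"]@np.c_[f["R"],f["t"]] for f in(f1,f2)]
    X=cv2.triangulatePoints(P[0],P[1],np.array(u1,float).reshape(2,1),np.array(u2,float).reshape(2,1)).ravel();return X[:3]/X[3]
def mask(f,box,fn,k=4):
    x,y,w,h=box;c=cv2.resize(f["img"][y:y+h,x:x+w],None,fx=k,fy=k,interpolation=cv2.INTER_CUBIC)
    H,S,V=[a.astype(int) for a in cv2.split(cv2.cvtColor(c,cv2.COLOR_BGR2HSV))]
    return fn(H,S,V).astype(np.uint8)
def big(m):
    cs,_=cv2.findContours(m,cv2.RETR_EXTERNAL,cv2.CHAIN_APPROX_NONE);return max(cs,key=cv2.contourArea)
def full(p,box,k=4): return (np.asarray(p,float).reshape(-1,2)+.5)/k-.5+np.array(box[:2])
def cen(c):
    M=cv2.moments(c);return M["m10"]/M["m00"],M["m01"]/M["m00"]
E
python3 - <<'E'
from h import *
np.set_printoptions(precision=4,suppress=True)
F={n:grab(n) for n in("top","scene")}
for n in F: print(n,"cam",-F[n]["R"].T@F[n]["t"])
ub={"top":(180,170,66,75),"scene":(200,265,88,66)}
pb={"top":(268,200,50,50),"scene":(293,220,55,40)}
sb={"top":(372,190,40,40),"scene":(350,125,33,55)}
fns={"unit":(ub,lambda H,S,V:(S<75)&(V>70)),"brass":(ub,lambda H,S,V:(S>120)&(H>17)&(H<30)&(V>120)),
"panel":(pb,lambda H,S,V:(S<60)&(V>90)|((H>22)&(H<32)&(S>150)&(V>110))),"yellow":(pb,lambda H,S,V:(H>23)&(H<32)&(S>140)&(V>90)),"bar":(pb,lambda H,S,V:(V<60)),
"stand":(sb,lambda H,S,V:(V<75)),"orange":(sb,lambda H,S,V:(S>170)&(V>95)&(H<18))}
o={}
for k,(b,fn) in fns.items():
  for n in F:
    m=mask(F[n],b[n],fn);c=big(m);pol=full(cv2.approxPolyDP(c,6,True),b[n])
    o[k,n]=full(cen(c),b[n])[0]
    print(k,n,"cen",o[k,n],"area",cv2.contourArea(c)/16,"poly",pol.round(1).tolist())
  X=tri(F["top"],o[k,"top"],F["scene"],o[k,"scene"]);print("   tri",X)
E
```

```text
top cam [0.31   0.0001 1.4789]
scene cam [-0.0486  0.7307  1.1353]
unit top cen [214.0757 209.7227] area 2245.53125 poly [[218.6, 177.1], [184.9, 194.9], [208.9, 242.6], [243.6, 225.4], [225.6, 186.9]]
unit scene cen [245.836  299.6856] area 3410.53125 poly [[219.4, 272.9], [207.4, 305.4], [206.4, 313.9], [209.6, 319.9], [275.9, 326.4], [284.1, 287.1], [283.4, 279.1]]
   tri [0.5062 0.3348 0.0188]
brass top cen [220.6266 228.8057] area 48.53125 poly [[225.9, 227.1], [222.1, 225.1], [211.9, 230.6], [222.9, 231.9]]
brass scene cen [271.0463 299.8393] area 103.53125 poly [[276.6, 293.9], [271.4, 292.4], [268.1, 294.4], [268.4, 302.1], [265.1, 309.9], [276.4, 299.6]]
   tri [0.4417 0.3058 0.0412]
panel top cen [293.0398 224.273 ] area 829.125 poly [[299.9, 205.9], [275.1, 216.4], [286.1, 243.1], [311.1, 232.4]]
panel scene cen [318.3308 240.7059] area 872.0625 poly [[305.4, 226.1], [298.4, 249.6], [333.4, 256.4], [332.4, 253.1], [337.6, 230.9]]
   tri [0.4614 0.0744 0.024 ]Traceback (most recent call last):
  File "<stdin>", line 14, in <module>
  File "h.py", line 17, in big
    cs,_=cv2.findContours(m,cv2.RETR_EXTERNAL,cv2.CHAIN_APPROX_NONE);return max(cs,key=cv2.contourArea)
                                                                            ~~~^^^^^^^^^^^^^^^^^^^^^^^^
ValueError: max() iterable argument is empty
```

```bash
cat > m2.py <<'E'
from h import *
from scipy.optimize import least_squares
np.set_printoptions(precision=4,suppress=True)
F={n:grab(n) for n in("top","scene")}
def fit(C,x0):
    def T(p,X):
        c,s=np.cos(p[2]),np.sin(p[2]);return [p[0]+c*X[0]-s*X[1],p[1]+s*X[0]+c*X[1],X[2]]
    r=lambda p:np.concatenate([proj(F[n],T(p,X))-np.array(u) for n,u,X in C])
    for sel in("top","scene",None):
        Cs=[c for c in C if sel in(None,c[0])]
        f=lambda p:np.concatenate([proj(F[n],T(p,X))-np.array(u) for n,u,X in Cs])
        s=least_squares(f,x0,loss="soft_l1");print(sel,s.x,f(s.x).round(1))
    return s.x
L=.088;W=.0635
U=fit([("top",(184.9,194.9),(L,W,.043)),("top",(243.6,225.4),(-L,-W,0)),("scene",(219.4,272.9),(L,-W,.043)),("scene",(207.4,305.4),(L,W,.043)),("scene",(209.6,319.9),(L,W,0)),("scene",(275.9,326.4),(-L,W,0)),("scene",(283.4,279.1),(-L,-W,.04)),("scene",(284.1,287.1),(-L,-W,0))],[.5,.33,.4])
l=.055;w=.045;z=.03
P=fit([("top",(299.9,205.9),(l,-w,z)),("top",(275.1,216.4),(l,w,z)),("top",(286.1,243.1),(-l,w,z)),("top",(311.1,232.4),(-l,-w,z)),("scene",(305.4,226.1),(l,-w,z)),("scene",(298.4,249.6),(l,w,z)),("scene",(333.4,256.4),(-l,w,z)),("scene",(337.6,230.9),(-l,-w,z))],[.46,.07,.4])
E
python3 m2.py
python3 - <<'E'
from h import *
np.set_printoptions(precision=4,suppress=True)
F={n:grab(n) for n in("top","scene")}
pb={"top":(283,213,20,20),"scene":(312,226,20,24)}
sb={"top":(372,190,40,40),"scene":(350,125,33,55)}
cb={"top":(388,196,18,18),"scene":(355,130,20,14)}
fns={"bar":(pb,lambda H,S,V:(V<85)),"cap":(cb,lambda H,S,V:V<60),"stand":(sb,lambda H,S,V:(V<75)),"orange":(sb,lambda H,S,V:(S>170)&(V>80)&(H<18))}
for k,(b,fn) in fns.items():
  o={}
  for n in F:
    cs,_=cv2.findContours(mask(F[n],b[n],fn),cv2.RETR_EXTERNAL,cv2.CHAIN_APPROX_NONE)
    if not cs: print(k,n,"none");continue
    c=max(cs,key=cv2.contourArea);o[n]=full(cen(c),b[n])[0]
    print(k,n,o[n],cv2.contourArea(c)/16,full(cv2.approxPolyDP(c,5,True),b[n]).round(1).tolist())
  if len(o)==2: print("  tri",tri(F["top"],o["top"],F["scene"],o["scene"]))
# brass head / wing, closer picture
t=F["top"]["img"][218:240,205:235];s=F["scene"]["img"][286:314,255:285];d=F["top"]["img"][190:220,375:410];e=F["scene"]["img"][125:165,350:385]
r=lambda im:cv2.resize(im,(380,290),interpolation=cv2.INTER_CUBIC)
cv2.imwrite("pics/m2.png",np.vstack([np.hstack([r(t),r(s)]),np.hstack([r(d),r(e)])]))
E
```

```text
top [0.5038 0.3322 0.491 ] [-1.2 -0.5  1.3  0.5]
scene [0.5053 0.3308 0.4863] [ 0.2 -3.2 -1.8  6.7 -0.7  0.4  0.   1.9  0.7 -1.7  1.2 -1.7]
None [0.5047 0.3313 0.4865] [-0.9 -0.9  1.5  0.3  0.2 -2.9 -1.8  6.9 -0.7  0.6  0.1  2.2  0.8 -1.5
  1.2 -1.5]
top [0.4609 0.074  0.3962] [-0.2 -2.3 -1.1 -2.7  0.2  2.   1.   2.3]
scene [0.4582 0.0762 0.4046] [-1.5 -1.  -2.3  0.2  1.2  0.1  3.3  0.3]
None [0.458  0.0749 0.4004] [-0.6 -1.4 -1.4 -1.7 -0.   2.9  0.8  3.1 -1.1 -1.3 -2.  -0.1  1.5 -0.1
  3.7  0.1]
bar top [293.6717 225.2498] 38.5 [[298.9, 222.1], [289.1, 225.1], [288.4, 228.1], [298.1, 225.4]]
bar scene [320.3403 237.1321] 70.3125 [[322.6, 229.1], [318.4, 233.9], [316.9, 239.9], [318.1, 244.9], [320.9, 244.4], [324.1, 232.1]]
  tri [0.4563 0.0713 0.0414]
cap top [390.5806 203.1683] 24.59375 [[396.9, 196.9], [387.6, 201.6], [387.6, 213.4], [390.6, 213.4], [387.6, 211.1], [388.6, 205.1]]
cap scene [366.5985 135.526 ] 9.125 [[364.4, 135.1], [366.1, 136.9], [368.9, 135.9], [367.1, 134.1]]
  tri [ 0.5039 -0.2223  0.1862]
stand top [389.2506 211.4717] 352.125 [[396.9, 195.6], [379.1, 204.1], [376.4, 207.1], [385.6, 224.4], [406.1, 213.4], [404.1, 208.4], [396.9, 212.6], [389.9, 211.4], [391.6, 201.6], [398.4, 198.6]]
stand scene [364.2386 164.2721] 488.78125 [[356.6, 147.1], [353.1, 174.9], [372.6, 177.4], [375.9, 150.1], [371.1, 149.9], [370.9, 155.1], [364.9, 157.1], [360.4, 154.9], [360.1, 148.9]]
  tri [ 0.505  -0.2363  0.0544]
orange top [393.5769 209.3066] 17.59375 [[390.6, 206.9], [390.4, 209.6], [392.4, 211.1], [398.1, 211.1], [393.4, 206.9]]
orange scene [365.8868 147.0911] 167.3125 [[367.9, 133.6], [368.9, 137.1], [365.1, 137.4], [362.9, 135.4], [362.9, 142.4], [360.1, 148.1], [360.9, 154.9], [365.4, 156.9], [369.9, 155.6], [370.6, 150.1], [374.1, 149.4], [369.4, 148.1], [370.4, 136.9]]
  tri [ 0.5027 -0.237   0.1283]
```

View pics/m2.png

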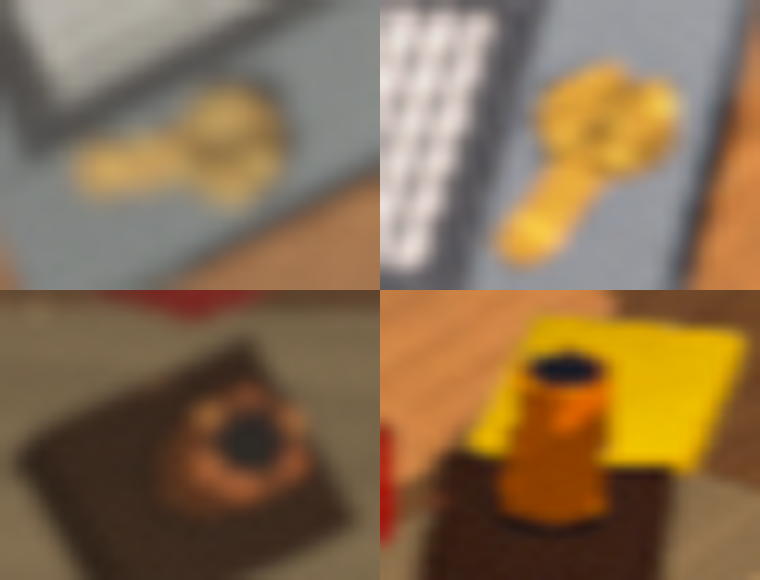

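```bash
sed -i '/^L=.088/,$d' m2.py
cat >> m2.py <<'E'
L=.088;W=.0635;l=.055;w=.045;z=.03
U=fit([("top",(185,195),(L,W,.043)),("top",(243.6,225.3),(-L,-W,0)),("top",(220,177),(L,-W,.043)),("scene",(219.4,272.4),(L,-W,.043)),("scene",(206.6,313.9),(L,W,.043)),("scene",(209,320.5),(L,W,0)),("scene",(275.9,326.6),(-L,W,0)),("scene",(283.8,279.4),(-L,-W,.04)),("scene",(284.1,287.1),(-L,-W,0)),("top",(222.8,228.3),(-.07,0,.05)),("scene",(272.4,296.9),(-.07,0,.05))],[.5,.33,.4])
P=fit([("top",(300.9,205.9),(l,-w,z)),("top",(275.4,216.2),(l,w,z)),("top",(287.2,245.8),(-l,w,z)),("top",(311.3,234.7),(-l,-w,z)),("scene",(305.7,226.4),(l,-w,z)),("scene",(299,249.8),(l,w,z)),("scene",(336.5,256.6),(-l,w,z)),("scene",(341.1,231.5),(-l,-w,z))],[.46,.07,.4])
t=F["top"];s=F["scene"]
for nm,a,b,zz in[("pivot",(222.8,228.3),(272.4,296.9),.05),("wingtip",(210.9,230.3),(265.8,309.3),.043),("bar",(293.67,225.25),(320.34,237.13),.045),("cap",(397.5,205),(366.7,135.5),.17)]:
    print(nm,tri(t,a,s,b),ray(t,a,zz),ray(s,b,zz))
c,sn=np.cos(U[2]),np.sin(U[2]);print("pivot from U",U[0]-.07*c,U[1]-.07*sn)
a=ray(t,(397,194.7),.092);b=ray(t,(407.2,213.3),.092);d=b-a;print("stand edge",a,b,np.linalg.norm(d),"yaw",np.arctan2(d[1],d[0]))
n=np.array([d[1],-d[0],0])/np.linalg.norm(d);print("centres",(a+b)/2+.035*n,(a+b)/2-.035*n)
E
python3 m2.py
```

```text
top [0.5038 0.3302 0.4917] [-0.7 -0.6  1.9  0.6 -0.2 -0.1 -0.1  0.1]
scene [0.5027 0.334  0.4938] [-0.2 -1.2 -1.  -0.1 -0.1  1.5  0.3  3.   0.2 -0.9  1.1 -0.6 -0.1 -0.1]
None [0.5034 0.3329 0.4924] [-1.6 -0.4  1.1  0.7 -1.1  0.  -0.  -1.6 -0.9 -0.6 -0.   1.   0.3  2.6
  0.3 -1.3  1.1 -1.  -0.9  0.2 -0.1 -0.5]
top [0.4564 0.0712 0.3976] [-0.4 -0.9 -0.5 -1.  -0.   0.7  1.7  1.4]
scene [0.4533 0.0744 0.4198] [-0.4 -0.7 -1.   0.7  0.3  0.1  1.4 -0.2]
None [0.4546 0.073  0.4097] [-1.2 -0.5 -1.2 -0.3 -0.3  1.3  1.3  1.7 -0.3 -1.4 -1.1 -0.1 -0.  -0.4
  1.4 -0.5]
pivot [0.4432 0.2983 0.044 ] [0.4424 0.297  0.05  ] [0.4406 0.3008 0.05  ]
wingtip [0.4352 0.3355 0.0436] [0.4361 0.3361 0.043 ] [0.4347 0.3349 0.043 ]
bar [0.4563 0.0713 0.0414] [0.456  0.0712 0.045 ] [0.4545 0.0735 0.045 ]
cap [ 0.5081 -0.2428  0.1684] [ 0.5082 -0.2424  0.17  ] [ 0.507  -0.2413  0.17  ]
pivot from U 0.4416799064347187 0.29983277288023485
stand edge [ 0.5529 -0.2556  0.092 ] [ 0.494  -0.2871  0.092 ] 0.0668149923769726 yaw -2.6498643442025354
centres [ 0.5069 -0.2405  0.092 ] [ 0.54   -0.3022  0.092 ]
```

Positions found (world, m and rad):

| Thing | Position | Yaw |
|---|---|---|
| Unit | (0.503, 0.332) | 0.49 |
| Panel | (0.4555, 0.0725) | 0.405 |
| Stand | (0.507, -0.241) | – |

The clip reads about 0.3. The measured sizes and heights agree with those given, so I'll turn the tool and approach the panel.

{"name": "move_arm", "arguments": {
  "rows": [
    [0, 0, 0, 0, 0, -6.82, 1],
    [0, 0, 0, 0, 0, -6.82, 1],
    [0, 0, 0, 0, 0, -6.82, 1],
    [0, 0, 0, 0, 0, -6.82, 1],
    [0, 0, 0, 0, 0, -6.82, 1],
    [0, 0, 0, 0, 0, -6.82, 1],
    [0, 0, 0, 0, 0, -6.82, 1],
    [0, 0, 0, 0, 0, -6.82, 1],
    [0, 0, 0, 0, 0, -6.82, 1],
    [0, 0, 0, 0, 0, -6.82, 1],
    [0, 0, 0, 0, 0, -6.82, 1],
    [0, 0, 0, 0, 0, -6.82, 1],
    [0, 0, 0, 0, 0, -6.82, 1],
    [3, 2.54, 0, 0, 0, 0, 1],
    [3, 2.54, 0, 0, 0, 0, 1],
    [3, 2.54, 0, 0, 0, 0, 1],
    [3, 2.54, 0, 0, 0, 0, 1],
    [3, 2.54, 0, 0, 0, 0, 1],
    [3, 2.54, 0, 0, 0, 0, 1],
    [3, 2.54, 0, 0, 0, 0, 1]
  ]
}}

```text
time: 2.17
tool_pos: [0.3409, -0.3032, 0.2504]
tool_rot: [0.0, 0.55, 0.835, -0.0]
contact_force: [1.0, 0.6, 0.4]
gripper_width: 0.999
grasp_force: 0.0
```

{"name": "move_arm", "arguments": {
  "rows": [
    [3, 2.54, 1.3, 0, 0, 0, 1],
    [3, 2.54, 1.3, 0, 0, 0, 1],
    [3, 2.54, 1.3, 0, 0, 0, 1],
    [3, 2.54, 1.3, 0, 0, 0, 1],
    [3, 2.54, 1.3, 0, 0, 0, 1],
    [3, 2.54, 1.3, 0, 0, 0, 1],
    [3, 2.54, 1.3, 0, 0, 0, 1],
    [3, 2.54, 1.3, 0, 0, 0, 1],
    [3, 2.54, 1.3, 0, 0, 0, 1],
    [3, 2.54, 1.3, 0, 0, 0, 1],
    [0, 0, 0, 0, 0, 0, 1],
    [0, 0, 0, 0, 0, 0, 1]
  ]
}}

```text
time: 3.17
tool_pos: [0.4548, 0.0727, 0.1193]
tool_rot: [-0.001, 0.548, 0.836, -0.001]
contact_force: [-0.3, -0.7, 0.1]
gripper_width: 1.0
grasp_force: 0.0
```

```bash
cat >> h.py <<'E'
from scipy.spatial.transform import Rotation as Ro
def to(x,y,z,yawx,pitch=0.,label=""):
    """print tool-frame shift(cm)/turn(deg) from the measured pose; yawx=world yaw of tool x; tilt = turn about tool x (deg)"""
    s=manip.state();q=s["tool_rot"];R=Ro.from_quat([q[1],q[2],q[3],q[0]])
    c,sn=np.cos(yawx),np.sin(yawx)
    Rt=Ro.from_matrix(np.array([[c,sn,0],[sn,-c,0],[0,0,-1]]))*Ro.from_euler("x",pitch,degrees=True)
    print(label,"t",round(float(s["time"]),2),"pos",s["tool_pos"].round(4),"shift",(R.inv().apply(np.array([x,y,z])-s["tool_pos"])*100).round(2),"turn",np.degrees((R.inv()*Rt).as_rotvec()).round(2),"F",s["contact_force"].round(1),"M",s["ft_torque"].round(2),"w",round(float(s["gripper_width"]),3),"g",round(float(s["grasp_force"]),1))
E
python3 -c "
from h import *
to(.4555,.0725,.054,1.976)"
```

```text
t 3.17 pos [0.4548 0.0727 0.1193] shift [-0.05  0.07  6.53] turn [-0.13 -0.04  0.32] F [-0.3 -0.7  0.1] M [-0.01  0.04 -0.04] w 1.0 g 0.0
```

{"name": "move_arm", "arguments": {
  "rows": [
    [0, 0.07, 1.63, 0, 0, 0, 1],
    [0, 0, 1.63, 0, 0, 0, 1],
    [0, 0, 1.63, 0, 0, 0, 1],
    [0, 0, 1.63, 0, 0, 0, 0.4],
    [0, 0, 0, 0, 0, 0, -0.2],
    [0, 0, 0, 0, 0, 0, -0.5],
    [0, 0, 0, 0, 0, 0, -0.8],
    [0, 0, 0, 0, 0, 0, -1],
    [0, 0, 0, 0, 0, 0, -1],
    [0, 0, 0, 0, 0, 0, -1],
    [0, 0, 0, 0, 0, 0, -1],
    [0, 0, 0, 0, 0, 0, -1]
  ]
}}

```text
time: 4.17
tool_pos: [0.4574, 0.0711, 0.0568]
tool_rot: [0.001, 0.55, 0.835, 0.001]
contact_force: [-0.9, -0.9, 6.5]
gripper_width: 0.152
grasp_force: 62.1
```

{"name": "move_arm", "arguments": {
  "rows": [
    [0, 0, -1, 0, 0, 0, -1],
    [0, 0, -2, 0, 0, 0, -1],
    [0, 0, -3, 0, 0, 0, -1],
    [0, 0, -3, 0, 0, 0, -1],
    [0, 0, -3, 0, 0, 0, -1],
    [0, 0, -3, 0, 0, 0, -1],
    [0, 0, 0, 0, 0, 0, -1],
    [0, 0, 0, 0, 0, 0, -1]
  ]
}}

```text
time: 4.83
tool_pos: [0.4571, 0.0714, 0.2076]
tool_rot: [0.002, 0.55, 0.835, 0.001]
contact_force: [-0.5, 1.0, -2.2]
gripper_width: 0.148
grasp_force: 61.0
```

Run:
```python
from h import *
to(.503,.332,.2,2.063)
a=grab("scene");b=grab("top")
np.set_printoptions(precision=1,suppress=True)
x=manip.state()["tool_pos"];ua,ub=proj(a,x),proj(b,x);print(ua,ub)
r=lambda f,u:cv2.resize(cv2.getRectSubPix(f["img"],(80,80),(float(u[0]),float(u[1]))),(400,400),interpolation=cv2.INTER_CUBIC)
cv2.imwrite("pics/lift.png",np.hstack([r(a,ua),r(b,ub)]))
```

```text
t 4.83 pos [0.4571 0.0714 0.2076] shift [22.12 14.52  0.78] turn [ 0.24  0.11 -4.9 ] F [-0.5  1.  -2.2] M [-0.02  0.   -0.06] w 0.148 g 61.0
[319.4 199.1] [291.  219.9]
```

View pics/lift.png

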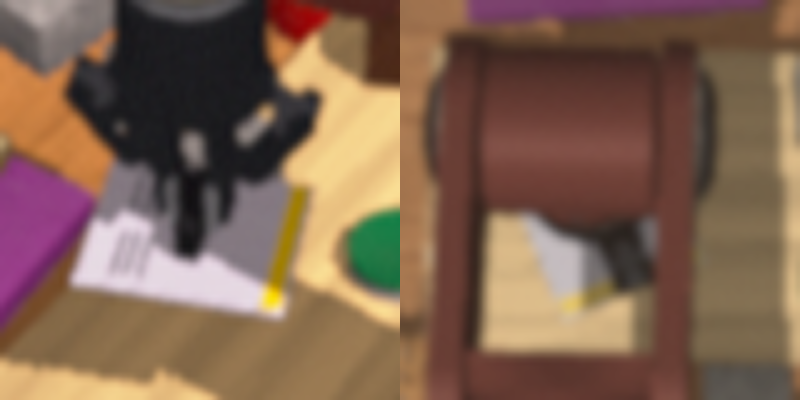

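The cover hangs level, gripped on its bar. In the left half the hook corner is at (72,285) and the stripe corners are at (285,318) and (312,185). I'll work out how it sits in the hand.

Run:
```python
from h import *
from scipy.optimize import least_squares
a=grab("scene");b=grab("top");np.set_printoptions(precision=4,suppress=True)
s=manip.state();x=s["tool_pos"]
def px(f,p,off=0): return proj(f,x)+((np.array([p[0]-off,p[1]])+.5)/5-.5-39.5)
C=[(a,px(a,(72,285)),(.055,.045)),(a,px(a,(285,318)),(-.055,.045)),(a,px(a,(312,185)),(-.055,-.045)),(b,px(b,(568,312),400),(-.055,.045))]
for fixyaw in(1,0):
  def r(p,C=C):
    yw=.406 if fixyaw else p[3];c,sn=np.cos(yw),np.sin(yw)
    return np.concatenate([proj(f,[x[0]+p[0]+c*X[0]-sn*X[1],x[1]+p[1]+sn*X[0]+c*X[1],x[2]+p[2]])-u for f,u,X in C])
  o=least_squares(r,[0,0,-.03,.4]);p=o.x;print(p,o.fun.round(1))
  c,sn=np.cos(.406),np.sin(.406);print("panel-frame offset x,y",c*p[0]+sn*p[1],-sn*p[0]+c*p[1])
```

```text
[ 0.0046 -0.0013 -0.0321  0.4   ] [ 0.1 -0.4 -0.8 -0.3  0.5  0.6  0.1  0.3]
panel-frame offset x,y 0.0036677271124269484 -0.003042239735893873
[ 0.0044 -0.0003 -0.0313  0.4267] [ 0.1  0.1 -0.6 -0.5  0.   0.3  0.2  0.5]
panel-frame offset x,y 0.0039597462910928955 -0.001990573555968014
```

{"name": "move_arm", "arguments": {
  "rows": [
    [0, 0, 0, -0.2, 0, -4.9, -1],
    [1.5, 1.3, 0.4, 0, 0, 0, -1],
    [2.57, 2.15, 0.85, 0, 0, 0, -1],
    [2.57, 2.15, 0.85, 0, 0, 0, -1],
    [2.57, 2.15, 0.85, 0, 0, 0, -1],
    [2.57, 2.15, 0.85, 0, 0, 0, -1],
    [2.57, 2.15, 0.85, 0, 0, 0, -1],
    [2.57, 2.15, 0.85, 0, 0, 0, -1],
    [2.57, 2.15, 0.85, 0, 0, 0, -1],
    [1.1, 0.85, 0.4, 0, 0, 0, -1],
    [0, 0, 0, 3.75, 0, 0, -1],
    [0, 0, 0, 3.75, 0, 0, -1],
    [0, 0, 0, 3.75, 0, 0, -1],
    [0, 0, 0, 3.75, 0, 0, -1],
    [0, 0, 0, 0, 0, 0, -1],
    [0, 0, 0, 0, 0, 0, -1]
  ]
}}

```text
time: 6.37
tool_pos: [0.5102, 0.3339, 0.136]
tool_rot: [-0.067, 0.509, 0.851, -0.111]
contact_force: [0.1, 0.9, -1.3]
gripper_width: 0.145
grasp_force: 60.9
```

Run:
```python
from h import *
to(.5112,.3341,.081,2.063,15)
a=grab("scene");b=grab("top");x=manip.state()["tool_pos"]
r=lambda f,u:cv2.resize(cv2.getRectSubPix(f["img"],(100,100),u),(400,400),interpolation=cv2.INTER_CUBIC)
cv2.imwrite("pics/hov.png",np.hstack([r(a,(246.,285.)),r(b,(215.,205.))]))
```

```text
t 6.37 pos [0.5102 0.3339 0.136 ] shift [-0.03  1.51  5.29] turn [ 0.08 -0.01 -0.02] F [ 0.1  0.9 -1.3] M [ 0.07 -0.17  0.01] w 0.145 g 60.9
```

View pics/hov.png

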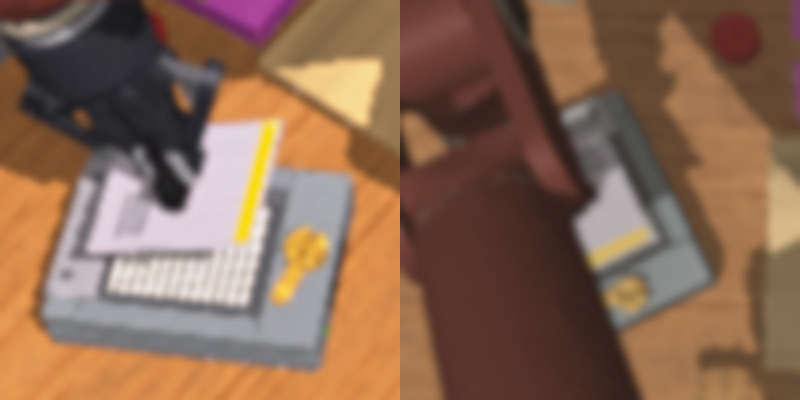

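The cover is tilted above the bay and lined up with it, stripe edge high. I'll lower the hook edge until it is just short of the lip.

{"name": "move_arm", "arguments": {
  "rows": [
    [0, 0.38, 1.32, 0, 0, 0, -1],
    [0, 0.38, 1.32, 0, 0, 0, -1],
    [0, 0.38, 1.32, 0, 0, 0, -1],
    [0, 0.27, 0.93, 0, 0, 0, -1],
    [0, 0.1, 0.4, 0, 0, 0, -1],
    [0, 0, 0, 0, 0, 0, -1],
    [0, 0, 0, 0, 0, 0, -1]
  ]
}}

```text
time: 7.05
tool_pos: [0.5114, 0.3346, 0.0828]
tool_rot: [-0.066, 0.509, 0.851, -0.111]
contact_force: [0.8, 0.1, -1.4]
gripper_width: 0.146
grasp_force: 60.9
```

Run:
```python
from h import *
to(.5112,.3341,.081,2.063,15)
a=grab("scene");b=grab("top")
r=lambda f,u:cv2.resize(cv2.getRectSubPix(f["img"],(80,80),u),(400,400),interpolation=cv2.INTER_CUBIC)
cv2.imwrite("pics/hov2.png",np.hstack([r(a,(241.,295.)),r(b,(220.,205.))]))
```

```text
t 7.05 pos [0.5114 0.3346 0.0828] shift [-0.03  0.    0.18] turn [ 0.16  0.   -0.02] F [ 0.8  0.1 -1.4] M [ 0.09 -0.18 -0.03] w 0.146 g 60.9
```

View pics/hov2.png

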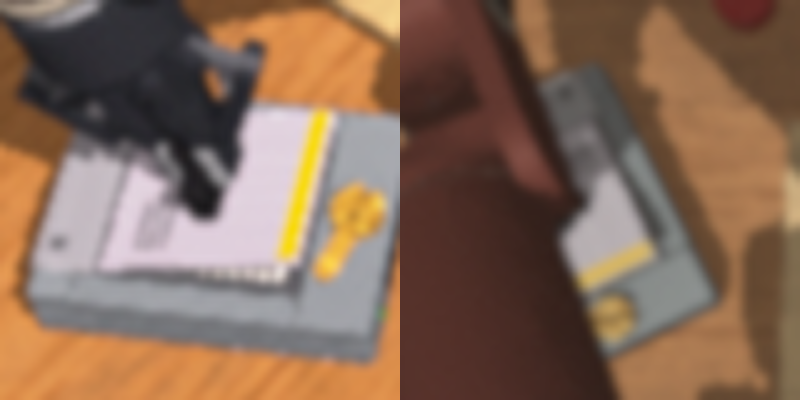

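{"name": "move_arm", "arguments": {
  "rows": [
    [0, 0.03, 0.1, 0, 0, 0, -1],
    [0, 0.03, 0.1, 0, 0, 0, -1],
    [0, 0.03, 0.1, 0, 0, 0, -1],
    [0, 0, 0, 0, 0, 0, -1],
    [0, 0, 0, 0, 0, 0, -1]
  ]
}}

```text
time: 7.57
tool_pos: [0.5117, 0.3347, 0.08]
tool_rot: [-0.066, 0.509, 0.851, -0.111]
contact_force: [0.1, 0.8, -1.5]
gripper_width: 0.147
grasp_force: 60.9
```

Run:
```python
from h import *
to(.5112,.3341,.081,2.063,15)
```

```text
t 7.57 pos [0.5117 0.3347 0.08  ] shift [-0.03 -0.09 -0.08] turn [ 0.2   0.   -0.02] F [ 0.1  0.8 -1.5] M [ 0.11 -0.15 -0.05] w 0.147 g 60.9
```

{"name": "move_arm", "arguments": {
  "rows": [
    [0, 0.03, 0.1, 0, 0, 0, -1],
    [0, 0, 0, 0, 0, 0, -1],
    [0, 0.03, 0.1, 0, 0, 0, -1],
    [0, 0, 0, 0, 0, 0, -1]
  ]
}}

```text
time: 7.9
tool_pos: [0.5118, 0.3347, 0.0779]
tool_rot: [-0.066, 0.509, 0.851, -0.11]
contact_force: [0.7, 0.4, -1.0]
gripper_width: 0.147
grasp_force: 61.0
```

{"name": "move_arm", "arguments": {
  "rows": [
    [0, 0.03, 0.1, 0, 0, 0, -1],
    [0, 0, 0, 0, 0, 0, -1],
    [0, 0, 0, 0, 0, 0, -1]
  ]
}}

```text
time: 8.15
tool_pos: [0.5119, 0.3348, 0.0775]
tool_rot: [-0.066, 0.509, 0.851, -0.111]
contact_force: [-1.1, -0.7, 2.9]
gripper_width: 0.15
grasp_force: 61.4
```

Contact came at ledge height, as calculated. I'll lift 1.5 mm and slide the hook edge under the lip.

{"name": "move_arm", "arguments": {
  "rows": [
    [0, -0.04, -0.2, 0, 0, 0, -1],
    [0, 0.22, -0.06, 0, 0, 0, -1],
    [0, 0.22, -0.06, 0, 0, 0, -1],
    [0, 0.22, -0.06, 0, 0, 0, -1],
    [0, 0.15, -0.04, 0, 0, 0, -1],
    [0, 0, 0, 0, 0, 0, -1],
    [0, 0, 0, 0, 0, 0, -1]
  ]
}}

```text
time: 8.73
tool_pos: [0.5194, 0.3388, 0.0788]
tool_rot: [-0.066, 0.509, 0.851, -0.111]
contact_force: [-0.4, -1.2, -1.4]
gripper_width: 0.147
grasp_force: 60.9
```

Run:
```python
from h import *
to(.5122,.3346,.079,2.063,15)
```

```text
t 8.73 pos [0.5194 0.3388 0.0788] shift [-0.03 -0.81  0.19] turn [ 0.19  0.   -0.02] F [-0.4 -1.2 -1.4] M [ 0.08 -0.18  0.01] w 0.147 g 60.9
```

{"name": "move_arm", "arguments": {
  "rows": [
    [0, 0.1, -0.03, 0, 0, 0, -1],
    [0, 0.1, -0.03, 0, 0, 0, -1],
    [0, 0, 0, 0, 0, 0, -1],
    [0, 0, 0, 0, 0, 0, -1]
  ]
}}

```text
time: 9.07
tool_pos: [0.5212, 0.3398, 0.0791]
tool_rot: [-0.066, 0.509, 0.851, -0.111]
contact_force: [0.3, 1.0, -2.5]
gripper_width: 0.147
grasp_force: 60.9
```

{"name": "move_arm", "arguments": {
  "rows": [
    [0, 0.1, -0.03, 0, 0, 0, -1],
    [0, 0, 0, 0, 0, 0, -1],
    [0, 0, 0, 0, 0, 0, -1]
  ]
}}

```text
time: 9.32
tool_pos: [0.5215, 0.3399, 0.0791]
tool_rot: [-0.067, 0.509, 0.851, -0.111]
contact_force: [-2.5, -2.0, 1.2]
gripper_width: 0.144
grasp_force: 61.1
```

{"name": "move_arm", "arguments": {
  "rows": [
    [0, -0.19, 0.05, 0, 0, 0, -1],
    [0, 0.02, 0.08, 0, 0, 0, -1],
    [0, -0.155, 0.292, -3, 0, 0, -1],
    [0, -0.155, 0.292, -3, 0, 0, -1],
    [0, -0.155, 0.292, -3, 0, 0, -1],
    [0, 0, 0, 0, 0, 0, -1],
    [0, -0.155, 0.292, -3, 0, 0, -1],
    [0, 0, 0, 0, 0, 0, -1],
    [0, 0, 0, 0, 0, 0, -1]
  ]
}}

```text
time: 10.07
tool_pos: [0.5129, 0.3354, 0.068]
tool_rot: [-0.013, 0.514, 0.858, -0.022]
contact_force: [0.3, 0.0, -2.6]
gripper_width: 0.148
grasp_force: 61.0
```

Run:
```python
from h import *
to(.5122,.3346,.065,2.063,0)
```

```text
t 10.07 pos [0.5129 0.3354 0.068 ] shift [-0.03 -0.09  0.3 ] turn [-2.89  0.   -0.02] F [ 0.3  0.  -2.6] M [ 0.02 -0.04 -0.06] w 0.148 g 61.0
```

{"name": "move_arm", "arguments": {
  "rows": [
    [0, -0.075, 0.14, -1.45, 0, 0, -1],
    [0, -0.075, 0.14, -1.45, 0, 0, -1],
    [0, 0, 0, 0, 0, 0, -1],
    [0, 0, 0, 0, 0, 0, -1]
  ]
}}

```text
time: 10.4
tool_pos: [0.5119, 0.3348, 0.0652]
tool_rot: [0.0, 0.514, 0.858, 0.0]
contact_force: [-0.6, -0.1, -2.0]
gripper_width: 0.147
grasp_force: 60.9
```

Run:
```python
from h import *
to(.5122,.3346,.065,2.063,0)
```

```text
t 10.4 pos [0.5119 0.3348 0.0652] shift [-0.03  0.02  0.02] turn [ 0.03  0.01 -0.02] F [-0.6 -0.1 -2. ] M [ 0.01 -0.   -0.03] w 0.147 g 60.9
```

{"name": "move_arm", "arguments": {
  "rows": [
    [0, 0, 0.05, 0, 0, 0, -1],
    [0, 0, 0.03, 0, 0, 0, -1],
    [0, 0, 0, 0, 0, 0, -0.6],
    [0, 0, 0, 0, 0, 0, -0.3],
    [0, 0, 0, 0, 0, 0, -0.2],
    [0, 0, 0, 0, 0, 0, -0.2],
    [0, 0, 0, 0, 0, 0, -0.2],
    [0, 0, 0, 0, 0, 0, -0.2],
    [0, 0, -0.5, 0, 0, 0, -0.2],
    [0, 0, -1.5, 0, 0, 0, -0.2],
    [0, 0, -3, 0, 0, 0, -0.2],
    [0, 0, -4, 0, 0, 0, -0.2],
    [0, 0, -4, 0, 0, 0, -0.2],
    [0, 0, -4, 0, 0, 0, 0.2],
    [0, 0, -2, 0, 0, 0, 0.2],
    [0, 0, 0, 0, 0, 0, 0.2]
  ]
}}

```text
time: 11.73
tool_pos: [0.5141, 0.336, 0.2631]
tool_rot: [0.004, 0.514, 0.858, 0.006]
contact_force: [0.1, 1.2, 0.7]
gripper_width: 0.606
grasp_force: 0.0
```

Run:
```python
from h import *
to(.508,-.2415,.28,2.063,0)
a=grab("scene");b=grab("top")
r=lambda f,u:cv2.resize(cv2.getRectSubPix(f["img"],(80,80),u),(400,400),interpolation=cv2.INTER_CUBIC)
cv2.imwrite("pics/seat.png",np.hstack([r(a,(246.,300.)),r(b,(220.,205.))]))
```

```text
t 11.73 pos [0.5141 0.336  0.2631] shift [-50.61 -27.79  -2.08] turn [ 0.86  0.03 -0.01] F [0.1 1.2 0.7] M [ 0.03 -0.01  0.04] w 0.606 g 0.0
```

View pics/seat.png

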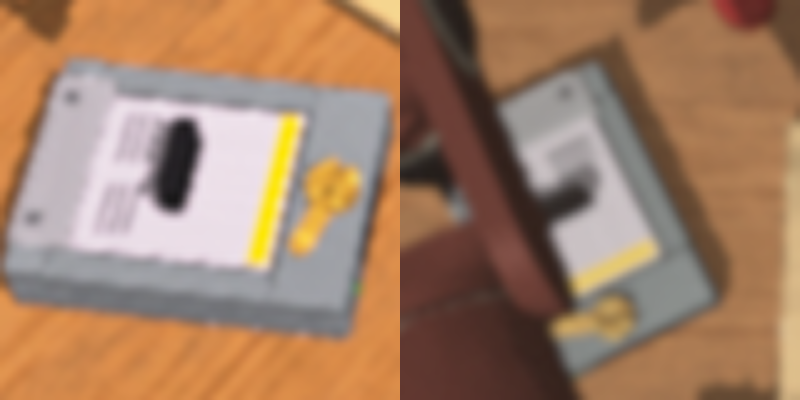

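The cover lies flat in the bay with its hook edge under the lip and the stripe clear of the clip. Now I'll go to the driver.

{"name": "move_arm", "arguments": {
  "rows": [
    [-1.5, -0.8, 0, 0.4, 0, 0, 0.2],
    [-3.27, -1.8, 0.3, 0.4, 0, 0, 0.2],
    [-3.27, -1.8, 0.3, 0, 0, 0, 0.2],
    [-3.27, -1.8, 0.3, 0, 0, 0, 0.2],
    [-3.27, -1.8, 0.3, 0, 0, 0, 0.2],
    [-3.27, -1.8, 0.3, 0, 0, 0, 0.2],
    [-3.27, -1.8, 0.3, 0, 0, 0, 0.2],
    [-3.27, -1.8, 0.3, 0, 0, 0, 0.2],
    [-3.27, -1.8, 0.3, 0, 0, 0, 0.2],
    [-3.27, -1.8, 0.3, 0, 0, 0, 0.2],
    [-3.27, -1.8, 0.3, 0, 0, 0, 0.2],
    [-3.27, -1.8, 0.3, 0, 0, 0, 0.2],
    [-3.27, -1.8, 0.3, 0, 0, 0, 0.2],
    [-3.27, -1.8, 0.3, 0, 0, 0, 0.2],
    [-3.27, -1.8, 0.3, 0, 0, 0, 0.2],
    [-3.27, -1.8, 0.3, 0, 0, 0, 0.2],
    [0, 0, 0, 0, 0, 7.06, 0.2],
    [0, 0, 0, 0, 0, 7.06, 0.2],
    [0, 0, 0, 0, 0, 7.06, 0.2],
    [0, 0, 0, 0, 0, 7.06, 0.2]
  ]
}}

```text
time: 13.5
tool_pos: [0.5033, -0.2422, 0.2095]
tool_rot: [-0.004, 0.71, 0.704, -0.006]
contact_force: [-0.2, -0.4, 0.1]
gripper_width: 0.599
grasp_force: 0.0
```

{"name": "move_arm", "arguments": {
  "rows": [
    [0, 0, 0, 0, 0, 7.06, 0.2],
    [0, 0, 0, 0, 0, 7.06, 0.2],
    [0, 0, 0, 0, 0, 7.06, 0.2],
    [0, 0, 0, 0, 0, 0, 0.2],
    [0, 0, 0, 0, 0, 0, 0.2]
  ]
}}

```text
time: 13.92
tool_pos: [0.5037, -0.242, 0.2104]
tool_rot: [-0.002, 0.824, 0.566, -0.007]
contact_force: [-0.1, 0.8, 0.1]
gripper_width: 0.602
grasp_force: 0.0
```

Run:
```python
from h import *
to(.508,-.242,.132,1.2,0)
```

```text
t 13.92 pos [ 0.5037 -0.242   0.2104] shift [0.22 0.49 7.83] turn [-0.66  0.49  0.19] F [-0.1  0.8  0.1] M [ 0.01 -0.01 -0.02] w 0.602 g 0.0
```

{"name": "move_arm", "arguments": {
  "rows": [
    [0.2, 0.42, 0, -0.6, 0.5, 0.2, 0.2],
    [0, 0, 1.5, 0, 0, 0, 0.2],
    [0, 0, 2, 0, 0, 0, 0.2],
    [0, 0, 2, 0, 0, 0, 0.2],
    [0, 0, 1.5, 0, 0, 0, 0.2],
    [0, 0, 0.7, 0, 0, 0, 0.2],
    [0, 0, 0, 0, 0, 0, 0],
    [0, 0, 0, 0, 0, 0, -0.2],
    [0, 0, 0, 0, 0, 0, -0.4],
    [0, 0, 0, 0, 0, 0, -0.6],
    [0, 0, 0, 0, 0, 0, -1],
    [0, 0, 0, 0, 0, 0, -1],
    [0, 0, 0, 0, 0, 0, -1],
    [0, 0, 0, 0, 0, 0, -1],
    [0, 0, 0, 0, 0, 0, -1]
  ]
}}

```text
time: 15.17
tool_pos: [0.51, -0.2427, 0.1366]
tool_rot: [0.002, 0.826, 0.563, 0.001]
contact_force: [-0.1, 0.1, 3.7]
gripper_width: 0.326
grasp_force: 59.4
```

Run:
```python
from h import *
to(.508,-.242,.132,1.2,0)
```

```text
t 15.17 pos [ 0.51   -0.2427  0.1366] shift [-0.01 -0.22  0.46] turn [ 0.25  0.06 -0.18] F [-0.1  0.1  3.7] M [ 0.02 -0.   -0.01] w 0.326 g 59.4
```

{"name": "move_arm", "arguments": {
  "rows": [
    [0, 0, -1, 0, 0, 0, -1],
    [0, 0, -2.5, 0, 0, 0, -1],
    [0, 0, -3.5, 0, 0, 0, -1],
    [0, 0, -3.5, 0, 0, 0, -1],
    [0, 0, -1.5, 0, 0, 0, -1],
    [3.19, -1.91, 0, 0, 0, 0, -1],
    [3.19, -1.91, 0, 0, 0, 0, -1],
    [3.19, -1.91, 0, 0, 0, 0, -1],
    [3.19, -1.91, 0, 0, 0, 0, -1],
    [3.19, -1.91, 0, 0, 0, 0, -1],
    [3.19, -1.91, 0, 0, 0, 0, -1],
    [3.19, -1.91, 0, 0, 0, 0, -1],
    [3.19, -1.91, 0, 0, 0, 0, -1],
    [0, 0, 0, 0, 0, 0, -1],
    [0, 0, 0, 0, 0, 0, -1]
  ]
}}

```text
time: 16.42
tool_pos: [0.4595, 0.0528, 0.255]
tool_rot: [0.001, 0.825, 0.565, 0.0]
contact_force: [-0.4, -0.8, -1.7]
gripper_width: 0.325
grasp_force: 59.4
```

Run:
```python
from h import *
to(.4425,.2972,.2,1.2,0)
a=grab("scene");b=grab("top");x=manip.state()["tool_pos"]
tip=x-[0,0,.1046];ua=proj(a,tip);ub=proj(b,tip);print(ua,ub)
# expected pixel width of the blade for k
for k in(0,1,2):
    yaw=1.2+k*np.pi/3;d=.008*np.array([np.cos(yaw),np.sin(yaw),0]);print(k,(proj(a,tip+d)-proj(a,tip-d)).round(1),"top",(proj(b,tip+d)-proj(b,tip-d)).round(1))
r=lambda f,u:cv2.resize(cv2.getRectSubPix(f["img"],(40,50),(float(u[0]),float(u[1]))),(400,500),interpolation=cv2.INTER_CUBIC)
cv2.imwrite("pics/drv.png",np.hstack([r(a,ua-[0,10]),r(b,ub)]))
```

```text
t 16.42 pos [0.4595 0.0528 0.255 ] shift [ 22.18 -10.44   5.45] turn [0.14 0.06 0.04] F [-0.4 -0.8 -1.7] M [-0.02 -0.03  0.  ] w 0.325 g 59.4
[322.78468618 206.84127881] [298.82315256 220.36364538]
0 [-5.   2.5] top [-4.9 -2. ]
1 [0.3 4.5] top [-4.2  3.3]
2 [5.3 2. ] top [0.7 5.3]
```

View pics/drv.png

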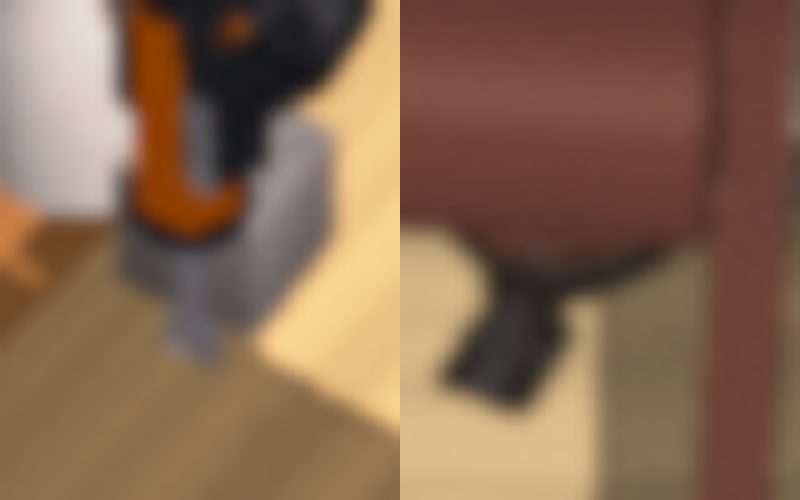

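The blade shows in the left half from (165,345) to (220,365), sloping down to the right. That matches k=2, so the blade's wide side is 60° from tool x. I'll carry it over the clip and turn it to the slot.

{"name": "move_arm", "arguments": {
  "rows": [
    [3.17, -1.49, 0.57, 0, 0, 0, -1],
    [3.17, -1.49, 0.57, 0, 0, 0, -1],
    [3.17, -1.49, 0.57, 0, 0, 0, -1],
    [3.17, -1.49, 0.57, 0, 0, 0, -1],
    [3.17, -1.49, 0.57, 0, 0, 0, -1],
    [3.17, -1.49, 0.57, 0, 0, 0, -1],
    [3.17, -1.49, 0.57, 0, 0, 0, -1],
    [0, 0, 0, 0, 0, -7.09, -1],
    [0, 0, 0, 0, 0, -7.09, -1],
    [0, 0, 0, 0, 0, -7.09, -1],
    [0, 0, 0, 0, 0, -7.09, -1],
    [0, 0, 0, 0, 0, -7.09, -1],
    [0, 0, 0, 0, 0, -7.09, -1],
    [0, 0, 0, 0, 0, -7.09, -1],
    [0, 0, 0, 0, 0, -7.09, -1],
    [0, 0, 0, 0, 0, -7.09, -1],
    [0, 0, 0, 0, 0, -7.09, -1],
    [0, 0, 0, 0, 0, -7.09, -1],
    [0, 0, 0, 0, 0, -7.09, -1],
    [0, 0, 0, 0, 0, -7.09, -1]
  ]
}}

```text
time: 18.18
tool_pos: [0.4455, 0.2942, 0.2145]
tool_rot: [0.001, 0.166, 0.986, -0.001]
contact_force: [0.2, -0.8, -1.1]
gripper_width: 0.322
grasp_force: 59.5
```

{"name": "move_arm", "arguments": {
  "rows": [
    [0, 0, 0, 0, 0, 0, -1],
    [0, 0, 0, 0, 0, 0, -1]
  ]
}}

```text
time: 18.35
tool_pos: [0.4452, 0.2947, 0.2145]
tool_rot: [0.001, 0.17, 0.985, -0.001]
contact_force: [0.5, -0.3, -0.4]
gripper_width: 0.324
grasp_force: 59.5
```

Run:
```python
from h import *
to(.4426,.2972,.16,2.81,0)
a=grab("scene");x=manip.state()["tool_pos"]
tip=x-[0,0,.1046];u=proj(a,tip);print("tip pred",u)
# blade/shaft: grey against background; print row profile of V and S near the tip
im=cv2.resize(cv2.getRectSubPix(a["img"],(40,50),(float(u[0]),float(u[1])-5)),(400,500),interpolation=cv2.INTER_CUBIC);cv2.imwrite("pics/tip.png",im)
```

```text
t 18.35 pos [0.4452 0.2947 0.2145] shift [0.34 0.16 5.45] turn [-0.07  0.14 -0.57] F [ 0.5 -0.3 -0.4] M [0.   0.02 0.03] w 0.324 g 59.5
tip pred [270.23878407 281.76603857]
```

View pics/tip.png

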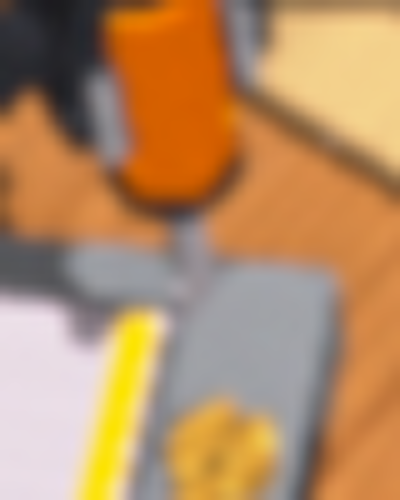

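The blade tip is at (185,300), above the unit and next to the clip head at (220,455). Combined with the earlier picture, this gives almost no offset of the driver in the hand. I'll centre it over the clip and lower it.

{"name": "move_arm", "arguments": {
  "rows": [
    [0.34, 0.16, 0, 0, 0, -0.6, -1],
    [0, 0, 1.3, 0, 0, 0, -1],
    [0, 0, 2, 0, 0, 0, -1],
    [0, 0, 1.5, 0, 0, 0, -1],
    [0, 0, 0.6, 0, 0, 0, -1],
    [0, 0, 0, 0, 0, 0, -1],
    [0, 0, 0, 0, 0, 0, -1]
  ]
}}

```text
time: 18.98
tool_pos: [0.4416, 0.2984, 0.1603]
tool_rot: [0.001, 0.162, 0.987, -0.001]
contact_force: [0.5, -0.6, -1.0]
gripper_width: 0.328
grasp_force: 59.5
```

Run:
```python
from h import *
to(.4426,.2972,.1486,2.81,0)
```

```text
t 18.98 pos [0.4416 0.2984 0.1603] shift [-0.13 -0.08  1.17] turn [-0.08  0.12  0.33] F [ 0.5 -0.6 -1. ] M [-0.02 -0.02 -0.05] w 0.328 g 59.5
```

{"name": "move_arm", "arguments": {
  "rows": [
    [-0.13, -0.08, 0.3, 0, 0, 0.3, -1],
    [0, 0, 0.15, 0, 0, 0, -1],
    [0, 0, 0.15, 0, 0, 0, -1],
    [0, 0, 0.15, 0, 0, 0, -1],
    [0, 0, 0.1, 0, 0, 0, -1],
    [0, 0, 0, 0, 0, 0, -1]
  ]
}}

```text
time: 19.48
tool_pos: [0.4435, 0.2975, 0.1538]
tool_rot: [0.002, 0.165, 0.986, -0.0]
contact_force: [-1.9, -0.7, 6.1]
gripper_width: 0.326
grasp_force: 60.2
```

Run:
```python
from h import *
to(.4426,.2972,.1486,2.81,0)
```

```text
t 19.48 pos [0.4435 0.2975 0.1538] shift [ 0.08 -0.06  0.52] turn [0.03 0.24 0.03] F [-1.9 -0.7  6.1] M [-0.18  0.31 -0.01] w 0.326 g 60.2
```

{"name": "move_arm", "arguments": {
  "rows": [
    [0.045, -0.025, 0, 0, 0, 0, -1],
    [0.045, -0.025, 0, 0, 0, 0, -1],
    [0, 0, 0, 0, 0, 0, -1]
  ]
}}

```text
time: 19.73
tool_pos: [0.4419, 0.2972, 0.1525]
tool_rot: [0.002, 0.165, 0.986, -0.0]
contact_force: [0.9, 0.5, -2.1]
gripper_width: 0.323
grasp_force: 59.6
```

{"name": "move_arm", "arguments": {
  "rows": [
    [0.045, -0.025, 0, 0, 0, 0, -1],
    [0.045, -0.025, 0, 0, 0, 0, -1],
    [0, 0, 0, 0, 0, 0, -1]
  ]
}}

```text
time: 19.98
tool_pos: [0.4406, 0.2967, 0.1514]
tool_rot: [0.001, 0.165, 0.986, -0.001]
contact_force: [1.0, 0.6, -1.5]
gripper_width: 0.322
grasp_force: 59.4
```

Run:
```python
from h import *
to(.4426,.2972,.1486,2.81,0)
```

```text
t 19.98 pos [0.4406 0.2967 0.1514] shift [-0.18  0.11  0.29] turn [-0.06  0.14  0.04] F [ 1.   0.6 -1.5] M [ 0.09 -0.42 -0.02] w 0.322 g 59.4
```

{"name": "move_arm", "arguments": {
  "rows": [
    [-0.06, 0.035, 0.05, 0, 0, 0, -1],
    [0, 0, 0.1, 0, 0, 0, -1],
    [0, 0, 0.1, 0, 0, 0, -1],
    [0, 0, 0, 0, 0, 0, -1],
    [0, 0, 0, 0, 0, 0, -1]
  ]
}}

```text
time: 20.4
tool_pos: [0.4412, 0.2969, 0.1493]
tool_rot: [0.001, 0.165, 0.986, -0.001]
contact_force: [-0.2, -0.9, -1.3]
gripper_width: 0.324
grasp_force: 59.5
```

Run:
```python
from h import *
to(.4426,.2972,.1486,2.81,0)
```

```text
t 20.4 pos [0.4412 0.2969 0.1493] shift [-0.13  0.08  0.07] turn [-0.08  0.11  0.04] F [-0.2 -0.9 -1.3] M [ 0.02 -0.   -0.  ] w 0.324 g 59.5
```

{"name": "move_arm", "arguments": {
  "rows": [
    [-0.02, 0.01, 0.06, 0, 0, 0, -1],
    [0, 0, 0.06, 0, 0, 0, -1],
    [0, 0, 0, 0, 0, 0, -1],
    [0, 0, 0, 0, 0, 0, -1]
  ]
}}

```text
time: 20.73
tool_pos: [0.4417, 0.297, 0.1486]
tool_rot: [0.001, 0.165, 0.986, -0.001]
contact_force: [-0.5, 0.1, -0.6]
gripper_width: 0.323
grasp_force: 59.6
```

{"name": "move_arm", "arguments": {
  "rows": [
    [0, 0, 0, 0, 0, 5, -1],
    [0, 0, 0, 0, 0, 5, -1],
    [0, 0, 0, 0, 0, 5, -1],
    [0, 0, 0, 0, 0, 5, -1],
    [0, 0, 0, 0, 0, 0, -1]
  ]
}}

```text
time: 21.15
tool_pos: [0.4415, 0.2969, 0.1485]
tool_rot: [0.001, 0.334, 0.943, -0.001]
contact_force: [-0.6, -1.3, 0.1]
gripper_width: 0.322
grasp_force: 59.2
```

Run:
```python
from h import *
to(.4417,.297,.1486,1.5,0)
```

```text
t 21.15 pos [0.4415 0.2969 0.1485] shift [-0.01  0.02 -0.01] turn [5.000e-02 1.400e-01 5.503e+01] F [-0.6 -1.3  0.1] M [-0.13  0.2   0.06] w 0.322 g 59.2
```

{"name": "move_arm", "arguments": {
  "rows": [
    [0, 0, 0, 0, 0, 5, -1],
    [0, 0, 0, 0, 0, 5, -1],
    [0, 0, 0, 0, 0, 5, -1],
    [0, 0, 0, 0, 0, 5, -1],
    [0, 0, 0, 0, 0, 0, -1]
  ]
}}

```text
time: 21.57
tool_pos: [0.441, 0.2969, 0.1485]
tool_rot: [0.001, 0.492, 0.871, -0.001]
contact_force: [-3.6, -1.3, 2.2]
gripper_width: 0.327
grasp_force: 59.4
```

Run:
```python
from h import *
to(.4417,.297,.1486,1.5,0)
f=grab("top");m=mask(f,(200,215,45,30),lambda H,S,V:(S>110)&(H>15)&(H<32)&(V>110));c=big(m);r=cv2.minAreaRect(c);print(cv2.contourArea(c)/16,full(r[0],(200,215)),r[1:],full(cv2.approxPolyDP(c,4,True),(200,215)).round(1).tolist())
```

```text
t 21.57 pos [0.441  0.2969 0.1485] shift [-0.03  0.07 -0.01] turn [-2.000e-02  1.200e-01  3.514e+01] F [-3.6 -1.3  2.2] M [-0.22  0.77  0.09] w 0.327 g 59.4
14.59375 [[226.22500229 216.45000017]] ((9.838698387145996, 34.435447692871094), 63.43495178222656) [[230.1, 214.6], [227.1, 214.6], [222.4, 217.6], [222.6, 218.9], [228.6, 216.6]]
```

{"name": "move_arm", "arguments": {
  "rows": [
    [0.02, -0.07, 0, 0, 0, 0, -1],
    [0, 0, 0, 0, 0, 5, -1],
    [0, 0, 0, 0, 0, 5, -1],
    [0, 0, 0, 0, 0, 5, -1],
    [0, 0, 0, 0, 0, 0, -1]
  ]
}}

```text
time: 22.03
tool_pos: [0.4403, 0.2969, 0.1485]
tool_rot: [0.001, 0.601, 0.799, -0.0]
contact_force: [-3.5, -0.6, 3.3]
gripper_width: 0.322
grasp_force: 59.6
```

Run:
```python
from h import *
to(.4417,.297,.1486,1.5,0)
```

```text
t 22.03 pos [0.4403 0.2969 0.1485] shift [-0.03  0.14 -0.01] turn [2.000e-02 9.000e-02 2.014e+01] F [-3.5 -0.6  3.3] M [-0.06  1.03  0.09] w 0.322 g 59.6
```

{"name": "move_arm", "arguments": {
  "rows": [
    [0.03, -0.1, 0, 0, 0, 0, -1],
    [0, 0, -0.03, 0, 0, 0, -1],
    [0, 0, 0, 0, 0, 0, -1]
  ]
}}

```text
time: 22.28
tool_pos: [0.4398, 0.2969, 0.1485]
tool_rot: [0.001, 0.601, 0.799, 0.0]
contact_force: [-1.8, -0.4, -0.2]
gripper_width: 0.319
grasp_force: 59.3
```

Run:
```python
from h import *
to(.4417,.297,.1486,1.5,0)
```

```text
t 22.28 pos [0.4398 0.2969 0.1485] shift [-0.04  0.18 -0.01] turn [ 0.13  0.09 20.21] F [-1.8 -0.4 -0.2] M [0.08 0.51 0.05] w 0.319 g 59.3
```

{"name": "move_arm", "arguments": {
  "rows": [
    [0.01, -0.05, 0, 0, 0, 0, -1],
    [0, 0, 0, 0, 0, 5, -1],
    [0, 0, 0, 0, 0, 5, -1],
    [0, 0, 0, 0, 0, 5, -1],
    [0, 0, 0, 0, 0, 0, -1]
  ]
}}

```text
time: 22.7
tool_pos: [0.4393, 0.2971, 0.1486]
tool_rot: [0.001, 0.701, 0.713, 0.0]
contact_force: [-1.9, 1.2, -0.3]
gripper_width: 0.323
grasp_force: 59.3
```

Run:
```python
from h import *
to(.4417,.297,.1486,1.5,0)
```

```text
t 22.7 pos [0.4393 0.2971 0.1486] shift [-0.01  0.24 -0.  ] turn [0.11 0.04 5.05] F [-1.9  1.2 -0.3] M [0.38 0.58 0.04] w 0.323 g 59.3
```

{"name": "move_arm", "arguments": {
  "rows": [
    [0.05, -0.07, 0, 0, 0, 0, -1],
    [0, 0, 0, 0, 0, 3, -1],
    [0, 0, 0, 0, 0, 3, -1],
    [0, 0, 0, 0, 0, 0, -1],
    [0, 0, 0, 0, 0, 0, -1]
  ]
}}

```text
time: 23.12
tool_pos: [0.4388, 0.2973, 0.1486]
tool_rot: [0.001, 0.736, 0.677, 0.001]
contact_force: [-1.7, 1.6, -2.8]
gripper_width: 0.323
grasp_force: 59.2
```

Run:
```python
from h import *
to(.4417,.297,.1486,1.5,0)
```

```text
t 23.12 pos [0.4388 0.2973 0.1486] shift [-0.01  0.29 -0.  ] turn [ 0.16  0.06 -0.75] F [-1.7  1.6 -2.8] M [0.47 0.26 0.14] w 0.323 g 59.2
```

{"name": "move_arm", "arguments": {
  "rows": [
    [0, 0, 0, 0, 0, 3, -1],
    [0, 0, 0, 0, 0, 0, -1],
    [0, 0, 0, 0, 0, 0, -1]
  ]
}}

```text
time: 23.37
tool_pos: [0.4387, 0.2974, 0.1486]
tool_rot: [0.001, 0.754, 0.657, 0.0]
contact_force: [-0.7, 1.9, -1.9]
gripper_width: 0.323
grasp_force: 59.2
```

Run:
```python
from h import *
to(.4417,.297,.1486,1.5,0)
```

```text
t 23.37 pos [0.4387 0.2974 0.1486] shift [ 0.01  0.3  -0.  ] turn [ 0.14  0.06 -3.76] F [-0.7  1.9 -1.9] M [0.45 0.29 0.1 ] w 0.323 g 59.2
```

{"name": "move_arm", "arguments": {
  "rows": [
    [0, 0, 0, 0, 0, 3, -1],
    [0, 0, 0, 0, 0, 0, -1],
    [0, 0, 0, 0, 0, 0, -1]
  ]
}}

```text
time: 23.62
tool_pos: [0.4386, 0.2974, 0.1486]
tool_rot: [0.001, 0.771, 0.637, 0.0]
contact_force: [-1.2, 2.5, -2.9]
gripper_width: 0.323
grasp_force: 59.2
```

Run:
```python
from h import *
to(.4417,.297,.1486,1.5,0)
```

```text
t 23.62 pos [0.4386 0.2974 0.1486] shift [0.02 0.31 0.  ] turn [ 0.13  0.05 -6.77] F [-1.2  2.5 -2.9] M [0.56 0.22 0.15] w 0.323 g 59.2
```

{"name": "move_arm", "arguments": {
  "rows": [
    [0, 0, 0, 0, 0, 3, -1],
    [0, 0, 0, 0, 0, 0, -1],
    [0, 0, 0, 0, 0, 0, -1]
  ]
}}

```text
time: 23.87
tool_pos: [0.4386, 0.2974, 0.1486]
tool_rot: [0.001, 0.787, 0.617, 0.0]
contact_force: [-0.8, 2.8, -4.1]
gripper_width: 0.326
grasp_force: 59.6
```

Run:
```python
from h import *
to(.4417,.297,.1486,1.5,0)
f=grab("scene");b=(240,280,50,40);m=mask(f,b,lambda H,S,V:(S>120)&(H>17)&(H<30)&(V>120));c=big(m);print(cv2.contourArea(c)/16,full(cv2.approxPolyDP(c,4,True),b).round(1).tolist())
for th in(1.0,1.25,1.45):
    y=2.063-th;print(th,proj(f,[.4415+.04*np.cos(y),.297+.04*np.sin(y),.043]).round(1))
```

```text
t 23.87 pos [0.4386 0.2974 0.1486] shift [0.04 0.31 0.  ] turn [ 0.13  0.06 -9.76] F [-0.8  2.8 -4.1] M [0.65 0.3  0.19] w 0.326 g 59.6
149.3125 [[263.6, 283.4], [258.6, 296.1], [256.4, 312.6], [259.6, 310.6], [262.1, 299.1], [266.6, 298.4], [269.1, 301.4], [272.1, 302.1], [276.9, 299.4], [276.9, 297.9], [271.1, 297.9], [268.9, 294.6], [264.1, 295.1], [265.1, 287.9]]
1.0 [258.6 303.1]
1.25 [257.8 299.8]
1.45 [257.8 297.1]
```

{"name": "move_arm", "arguments": {
  "rows": [
    [0, 0, 0, 0, 0, 4, -1],
    [0, 0, 0, 0, 0, 0, -1],
    [0, 0, 0, 0, 0, 0, -1]
  ]
}}

```text
time: 24.17
tool_pos: [0.4385, 0.2972, 0.1486]
tool_rot: [0.001, 0.808, 0.589, 0.0]
contact_force: [-1.2, 1.6, -3.7]
gripper_width: 0.319
grasp_force: 60.0
```

Run:
```python
from h import *
to(.4417,.297,.1486,1.5,0)
f=grab("scene");b=(240,280,50,40);m=mask(f,b,lambda H,S,V:(S>120)&(H>17)&(H<30)&(V>120));c=big(m);print(cv2.contourArea(c)/16,full(cv2.approxPolyDP(c,4,True),b).round(1).tolist())
```

```text
t 24.17 pos [0.4385 0.2972 0.1486] shift [ 0.08  0.31 -0.  ] turn [  0.12   0.08 -13.75] F [-1.2  1.6 -3.7] M [0.55 0.37 0.3 ] w 0.319 g 60.0
152.0625 [[263.9, 283.1], [262.4, 284.1], [258.6, 295.9], [256.4, 312.6], [259.6, 310.6], [262.4, 299.1], [266.4, 298.6], [271.9, 302.1], [276.9, 299.4], [271.1, 297.9], [269.4, 293.6], [265.4, 295.6], [263.9, 294.9], [265.1, 288.9]]
```

The clip is at its stop: the moment rises to 0.3 N m while the wing stays still. I'll ease the twist and lift out.

{"name": "move_arm", "arguments": {
  "rows": [
    [0, 0, 0, 0, 0, -4, -1],
    [0, 0, 0, 0, 0, -4, -1],
    [0, 0, 0, 0, 0, -3, -1],
    [0, 0, 0, 0, 0, 0, -1],
    [0, 0, 0, 0, 0, 0, -1]
  ]
}}

```text
time: 24.63
tool_pos: [0.4389, 0.2971, 0.1489]
tool_rot: [0.002, 0.749, 0.663, 0.0]
contact_force: [-1.4, 0.9, -2.4]
gripper_width: 0.32
grasp_force: 62.1
```

Run:
```python
from h import *
to(.4417,.297,.1486,1.5,0)
```

```text
t 24.63 pos [0.4389 0.2971 0.1489] shift [0.03 0.28 0.03] turn [ 0.15  0.09 -2.96] F [-1.4  0.9 -2.4] M [ 0.24  0.33 -0.03] w 0.32 g 62.1
```

{"name": "move_arm", "arguments": {
  "rows": [
    [0, 0, -0.3, 0, 0, 0, -1],
    [0, 0, -0.4, 0, 0, 0, -1],
    [0, 0, -1, 0, 0, 0, -1],
    [0, 0, -3, 0, 0, 0, -1],
    [0, 0, -3.5, 0, 0, 0, -1],
    [0, 0, -3.5, 0, 0, 0, -1],
    [0, 0, 0, 0, 0, 0, -1],
    [0, 0, 0, 0, 0, 0, -1]
  ]
}}

```text
time: 25.3
tool_pos: [0.4403, 0.298, 0.2708]
tool_rot: [0.003, 0.749, 0.663, 0.004]
contact_force: [-0.7, -0.6, -2.2]
gripper_width: 0.324
grasp_force: 62.4
```

Run:
```python
from h import *
to(.51,-.2427,.26,1.2,0)
f=grab("scene");b=(240,280,50,40);m=mask(f,b,lambda H,S,V:(S>120)&(H>17)&(H<30)&(V>120));c=big(m);print(cv2.contourArea(c)/16,full(cv2.approxPolyDP(c,4,True),b).round(1).tolist())
# driver tip / collar in scene: offset of orange centroid from its predicted axis
x=manip.state()["tool_pos"]
t=grab("scene");u=proj(t,x-[0,0,.03]);bb=(int(u[0])-12,int(u[1])-10,24,30)
m=mask(t,bb,lambda H,S,V:(S>190)&(V>80)&(H<16));c=big(m);print("orange",full(cen(c),bb),"pred axis z80,z66",proj(t,x-[0,0,.025]),proj(t,x-[0,0,.039]),full(cv2.approxPolyDP(c,4,True),bb).round(1).tolist())
```

```text
t 25.3 pos [0.4403 0.298  0.2708] shift [-52.82  13.48   1.08] turn [ 0.55 -0.22 14.26] F [-0.7 -0.6 -2.2] M [0.06 0.06 0.03] w 0.324 g 62.4
185.875 [[264.6, 282.9], [262.6, 283.9], [258.6, 296.1], [256.4, 312.6], [259.6, 310.6], [262.4, 299.1], [266.4, 298.4], [271.6, 302.1], [276.6, 300.1], [277.4, 295.1], [274.4, 292.6], [271.1, 292.9], [267.9, 295.4], [264.1, 295.1], [265.6, 286.6]]
orange [[262.47236733 252.43503317]] pred axis z80,z66 [265.72918693 252.12135524] [266.37376394 255.71263374] [[256.9, 242.6], [260.1, 259.4], [265.9, 261.4], [269.4, 260.4], [272.1, 256.6], [271.4, 255.9], [269.1, 258.4], [265.6, 256.9], [263.1, 242.6]]
```

{"name": "move_arm", "arguments": {
  "rows": [
    [-1.9, 0.48, 0, 0.5, -0.2, 0, -1],
    [-3.77, 0.96, 0, 0, 0, 0, -1],
    [-3.77, 0.96, 0, 0, 0, 0, -1],
    [-3.77, 0.96, 0, 0, 0, 0, -1],
    [-3.77, 0.96, 0, 0, 0, 0, -1],
    [-3.77, 0.96, 0, 0, 0, 0, -1],
    [-3.77, 0.96, 0, 0, 0, 0, -1],
    [-3.77, 0.96, 0, 0, 0, 0, -1],
    [-3.77, 0.96, 0, 0, 0, 0, -1],
    [-3.77, 0.96, 0, 0, 0, 0, -1],
    [-3.77, 0.96, 0, 0, 0, 0, -1],
    [-3.77, 0.96, 0, 0, 0, 0, -1],
    [-3.77, 0.96, 0, 0, 0, 0, -1],
    [-3.77, 0.96, 0, 0, 0, 0, -1],
    [-1.9, 0.48, 0, 0, 0, 0, -1],
    [0, 0, 0, 0, 0, 7.1, -1],
    [0, 0, 0, 0, 0, 7.1, -1],
    [0, 0, 0, 0, 0, 0, -1],
    [0, 0, 0, 0, 0, 0, -1]
  ]
}}

```text
time: 26.98
tool_pos: [0.5071, -0.2428, 0.2656]
tool_rot: [-0.002, 0.824, 0.566, -0.005]
contact_force: [-0.6, 0.2, -0.4]
gripper_width: 0.326
grasp_force: 62.4
```

Run:
```python
from h import *
to(.509,-.2422,.1366,1.2,0)
```

```text
t 26.98 pos [ 0.5071 -0.2428  0.2656] shift [ 0.2   0.26 12.89] turn [-0.46  0.33  0.24] F [-0.6  0.2 -0.4] M [ 0.08 -0.08 -0.04] w 0.326 g 62.4
```

{"name": "move_arm", "arguments": {
  "rows": [
    [0.1, 0.15, 1.5, -0.4, 0.3, 0.2, -1],
    [0, 0, 3, 0, 0, 0, -1],
    [0, 0, 1.5, 0, 0, 0, -1],
    [0, 0, 0, 0, 0, 0, -1],
    [0, 0, 0, 0, 0, 0, -1],
    [0, 0, 0, 0, 0, 0, -1]
  ]
}}

```text
time: 27.48
tool_pos: [0.51, -0.2429, 0.2085]
tool_rot: [0.002, 0.825, 0.564, 0.0]
contact_force: [-0.1, -0.1, -0.8]
gripper_width: 0.321
grasp_force: 62.4
```

Run:
```python
from h import *
to(.509,-.2422,.1366,1.2,0)
```

```text
t 27.48 pos [ 0.51   -0.2429  0.2085] shift [ 0.03 -0.14  7.19] turn [ 0.2   0.08 -0.03] F [-0.1 -0.1 -0.8] M [-0.04 -0.05  0.03] w 0.321 g 62.4
```

{"name": "move_arm", "arguments": {
  "rows": [
    [0.03, -0.1, 0, 0, 0, 0, -1],
    [0, 0, 0.6, 0, 0, 0, -1],
    [0, 0, 0.6, 0, 0, 0, -1],
    [0, 0, 0.6, 0, 0, 0, -1],
    [0, 0, 0.6, 0, 0, 0, -1],
    [0, 0, 0, 0, 0, 0, -1]
  ]
}}

```text
time: 27.98
tool_pos: [0.5078, -0.2416, 0.1811]
tool_rot: [-0.0, 0.826, 0.564, -0.0]
contact_force: [-0.4, 0.2, -1.4]
gripper_width: 0.323
grasp_force: 62.4
```

Run:
```python
from h import *
to(.509,-.2422,.1366,1.2,0)
```

```text
t 27.98 pos [ 0.5078 -0.2416  0.1811] shift [-0.01  0.14  4.45] turn [-0.08  0.02 -0.12] F [-0.4  0.2 -1.4] M [ 0.    0.02 -0.05] w 0.323 g 62.4
```

{"name": "move_arm", "arguments": {
  "rows": [
    [0, 0, 0.8, 0, 0, 0, -1],
    [0, 0, 1.1, 0, 0, 0, -1],
    [0, 0, 1.1, 0, 0, 0, -1],
    [0, 0, 0.8, 0, 0, 0, -1],
    [0, 0, 0.4, 0, 0, 0, -1],
    [0, 0, 0.15, 0, 0, 0, -1],
    [0, 0, 0, 0, 0, 0, -1],
    [0, 0, 0, 0, 0, 0, -1]
  ]
}}

```text
time: 28.65
tool_pos: [0.5091, -0.2424, 0.1402]
tool_rot: [0.001, 0.826, 0.564, 0.0]
contact_force: [-1.0, 0.3, -1.5]
gripper_width: 0.32
grasp_force: 62.4
```

Run:
```python
from h import *
to(.509,-.2422,.1366,1.2,0)
```

```text
t 28.65 pos [ 0.5091 -0.2424  0.1402] shift [ 0.02 -0.02  0.36] turn [ 0.15  0.06 -0.12] F [-1.   0.3 -1.5] M [-0.04 -0.02  0.01] w 0.32 g 62.4
```

{"name": "move_arm", "arguments": {
  "rows": [
    [0, 0, 0.15, 0, 0, 0, -1],
    [0, 0, 0.15, 0, 0, 0, -1],
    [0, 0, 0.1, 0, 0, 0, -1],
    [0, 0, 0, 0, 0, 0, -1],
    [0, 0, 0, 0, 0, 0, -1]
  ]
}}

```text
time: 29.07
tool_pos: [0.5091, -0.2425, 0.1366]
tool_rot: [0.002, 0.826, 0.564, 0.0]
contact_force: [0.0, 1.0, 2.0]
gripper_width: 0.322
grasp_force: 62.6
```

Run:
```python
from h import *
to(.509,-.2422,.1366,1.2,0)
```

```text
t 29.07 pos [ 0.5091 -0.2425  0.1366] shift [ 0.02 -0.02 -0.  ] turn [ 0.17  0.07 -0.12] F [0. 1. 2.] M [ 0.09  0.16 -0.01] w 0.322 g 62.6
```

Contact came at exactly the original grasp height. I'll open gradually, rise and check.

{"name": "move_arm", "arguments": {
  "rows": [
    [0, 0, 0, 0, 0, 0, -0.2],
    [0, 0, 0, 0, 0, 0, 0],
    [0, 0, 0, 0, 0, 0, 0.2],
    [0, 0, 0, 0, 0, 0, 0.2],
    [0, 0, 0, 0, 0, 0, 0.2],
    [0, 0, 0, 0, 0, 0, 0.2],
    [0, 0, -0.5, 0, 0, 0, 0.2],
    [0, 0, -1.5, 0, 0, 0, 0.2],
    [0, 0, -3, 0, 0, 0, 0.2],
    [0, 0, -4, 0, 0, 0, 0.2],
    [0, 0, -4, 0, 0, 0, 0.2],
    [0, 0, -2, 0, 0, 0, 0.2],
    [-4, 0, 0, 0, 0, 0, 0.2],
    [-4, 0, 0, 0, 0, 0, 0.2],
    [-4, 0, 0, 0, 0, 0, 0.2],
    [-4, 0, 0, 0, 0, 0, 0.2],
    [-4, 0, 0, 0, 0, 0, 0.2],
    [0, 0, 0, 0, 0, 0, 0.2],
    [0, 0, 0, 0, 0, 0, 0.2]
  ]
}}

```text
time: 30.65
tool_pos: [0.4347, -0.4298, 0.2861]
tool_rot: [0.001, 0.827, 0.562, 0.0]
contact_force: [0.4, -0.5, 0.5]
gripper_width: 0.599
grasp_force: 0.0
```

Run:
```python
from h import *
to(.509,-.2422,.1366,1.2,0)
t=grab("top");s=grab("scene")
ob={"top":(372,190,40,40),"scene":(350,125,33,55)}
for n,f in(("top",t),("scene",s)):
    c=big(mask(f,ob[n],lambda H,S,V:(S>170)&(V>80)&(H<18)));print(n,"orange",full(cen(c),ob[n]),cv2.contourArea(c)/16)
d=cv2.absdiff(s["img"],cv2.imread("pics/scene0.png")).max(2);cs,_=cv2.findContours((d>45).astype(np.uint8),cv2.RETR_EXTERNAL,cv2.CHAIN_APPROX_SIMPLE)
print([cv2.boundingRect(c) for c in cs if cv2.contourArea(c)>15])
b=(195,215,45,30);c=big(mask(t,b,lambda H,S,V:(S>95)&(H>17)&(H<32)&(V>110)));print(cv2.contourArea(c)/16,full(cv2.approxPolyDP(c,3,True),b).round(1).tolist())
for th in(1.0,1.2,1.45):
    y=2.063-th;print(th,proj(t,[.4415+.04*np.cos(y),.297+.04*np.sin(y),.043]).round(1))
```

```text
t 30.65 pos [ 0.4347 -0.4298  0.2861] shift [ 2.019e+01 -1.000e-02  1.494e+01] turn [ 0.1   0.03 -0.32] F [ 0.4 -0.5  0.5] M [-0.    0.05  0.05] w 0.599 g 0.0
top orange [[392.1487722  190.27494775]] 9.96875
scene orange [[362.57831793 146.35243945]] 372.03125
[(264, 302, 8, 10), (517, 281, 25, 13), (221, 279, 47, 36), (544, 252, 10, 30), (479, 244, 18, 33), (350, 220, 15, 10), (451, 219, 31, 17), (406, 216, 38, 18), (444, 188, 13, 27), (278, 181, 30, 24), (454, 173, 8, 5), (274, 160, 210, 138), (455, 151, 13, 23), (316, 144, 23, 48), (424, 143, 40, 13), (413, 133, 8, 25), (494, 128, 11, 6), (445, 121, 29, 27), (353, 116, 57, 95), (342, 107, 30, 36), (412, 88, 16, 41), (428, 86, 3, 21), (419, 79, 7, 14), (489, 55, 18, 32), (431, 54, 159, 86), (531, 42, 20, 25), (502, 0, 44, 35), (408, 0, 136, 77)]
126.375 [[230.4, 214.6], [226.6, 214.6], [207.4, 224.6], [206.4, 226.4], [209.1, 226.9], [217.4, 222.6], [219.6, 224.9], [219.1, 230.6], [221.6, 232.4], [224.6, 231.9], [226.4, 230.1], [226.4, 227.1], [221.9, 222.9], [221.6, 220.6], [230.1, 215.9]]
1.0 [212.6 222.6]
1.2 [214.1 220.6]
1.45 [216.5 218.6]
```

{"name": "move_arm", "arguments": {
  "rows": [
    [-3.2, -1.88, 0, 0, 0, 0, 1],
    [-3.2, -1.88, 0, 0, 0, 0, 1],
    [-3.2, -1.88, 0, 0, 0, 0, 1],
    [-3.2, -1.88, 0, 0, 0, 0, 1],
    [-3.2, -1.88, 0, 0, 0, 0, 1],
    [-3.2, -1.88, 0, 0, 0, 0, 1],
    [0, 0, 0, 0, 0, 0, 1],
    [0, 0, 0, 0, 0, 0, 1]
  ]
}}

```text
time: 31.42
tool_pos: [0.2606, -0.5658, 0.2862]
tool_rot: [0.001, 0.826, 0.563, 0.0]
contact_force: [0.8, 0.2, -1.2]
gripper_width: 0.995
grasp_force: 0.0
```

Run:
```python
from h import *
to(.26,-.568,.25,1.2,0)
t=grab("top");s=grab("scene")
for n,f,b,cb in(("top",t,(372,190,40,40),(390,198,16,14)),("scene",s,(350,125,33,55),(358,131,16,9))):
    c=big(mask(f,b,lambda H,S,V:(S>170)&(V>80)&(H<18)));print(n,"orange",full(cen(c),b),cv2.contourArea(c)/16)
    o=cv2.imread(f"pics/{n}0.png");d=cv2.absdiff(f["img"],o).max(2);x,y,w,h=b
    print("diff at driver",d[y:y+h,x:x+w].mean(),(d[y:y+h,x:x+w]>50).sum())
d=cv2.absdiff(t["img"],cv2.imread("pics/top0.png")).max(2)[105:265,155:470];cs,_=cv2.findContours((d>45).astype(np.uint8),cv2.RETR_EXTERNAL,cv2.CHAIN_APPROX_SIMPLE)
print([np.add(cv2.boundingRect(c),(155,105,0,0)).tolist() for c in cs if cv2.contourArea(c)>8])
```

```text
t 31.42 pos [ 0.2606 -0.5658  0.2862] shift [-0.22  0.02  3.62] turn [ 0.13  0.03 -0.18] F [ 0.8  0.2 -1.2] M [ 0.04 -0.03  0.01] w 0.995 g 0.0
top orange [[392.25431034 190.29286398]] 10.875
diff at driver 7.336875 63
scene orange [[360.83096358 143.86049224]] 279.125
diff at driver 9.553719008264462 109
[[326, 236, 7, 9], [353, 229, 6, 8], [212, 229, 6, 3], [385, 220, 38, 7], [461, 211, 8, 7], [424, 211, 35, 8], [277, 208, 30, 34], [306, 191, 6, 19], [194, 189, 39, 40], [404, 180, 32, 5], [443, 169, 22, 14], [338, 155, 5, 12]]
```

Run:
```python
from h import *
t=grab("top");s=grab("scene")
for n,f in(("now",s),("old",dict(img=cv2.imread("pics/scene0.png")))):
    b=(356,128,22,30)
    c=big(mask(f,b,lambda H,S,V:(S>215)&(V>90)&(H<15)));print(n,full(cen(c),b),cv2.contourArea(c)/16,full(cv2.approxPolyDP(c,5,True),b).round(1).tolist())
for n,f in(("now",t),("old",dict(img=cv2.imread("pics/top0.png")))):
    g=cv2.cvtColor(f["img"],cv2.COLOR_BGR2GRAY);print(n);print(g[198:216,388:406])
```

```text
now [[364.91963323 147.10063184]] 135.1875 [[361.4, 134.1], [362.4, 145.1], [360.1, 148.1], [360.4, 153.9], [365.6, 156.1], [369.9, 151.9], [368.1, 148.1], [368.6, 139.1], [363.4, 137.1]]
old [[365.73518691 147.90103924]] 134.3125 [[369.9, 136.6], [364.4, 137.6], [360.6, 148.4], [360.9, 154.4], [364.6, 156.4], [370.4, 154.9], [370.6, 149.6], [368.6, 148.4]]
now
[[ 96  87  78  67  56  48  45  44  49  54  61  74  93 105 108 108 109 109]
 [ 74  64  57  49  44  44  45  51  65  72  72  73  86 101 105 106 107 108]
 [ 54  49  46  44  44  49  55  64  75  78  74  73  83  97 105 106 105 106]
 [ 45  46  42  46  52  63  71  72  70  68  63  63  79  98 109 106 103 102]
 [ 46  42  44  47  62  79  84  71  58  51  48  51  67  90 105 104 100 101]
 [ 43  46  47  53  67  85  87  68  48  42  43  43  56  75  93  96 101 104]
 [ 45  47  51  59  69  81  81  63  45  42  43  43  48  64  81  92  99 103]
 [ 46  49  56  61  70  82  83  64  48  42  44  43  50  65  78  86  93 102]
 [ 46  49  57  62  71  89  96  78  57  47  46  45  53  71  79  78  84  96]
 [ 44  48  56  60  71  92 104  93  76  69  62  60  64  74  77
[... 1269 characters left out ...]
 55  73  82  75  82  96]
 [ 44  48  55  63  77  94  96  75  55  46  46  49  65  85  89  72  71  88]
 [ 44  49  55  64  80 100 106  93  78  68  63  63  74  88  86  66  60  78]
 [ 44  50  57  61  75  90 100 101 100  96  85  79  79  79  70  55  54  67]
 [ 44  50  56  60  66  75  81  93 102 102  93  78  71  62  53  48  49  58]
 [ 47  49  55  58  61  63  68  76  84  86  79  65  54  49  47  45  45  52]
 [ 45  47  49  53  56  59  59  59  61  60  58  51  47  47  46  45  44  47]
 [ 46  47  45  47  48  53  52  50  48  46  47  46  46  47  45  46  44  47]
 [ 46  47  46  43  44  46  46  45  45  46  47  47  46  46  45  44  48  53]
 [ 47  46  47  46  47  46  46  46  46  46  45  45  45  46  47  49  58  72]]
```

```bash
python3 -c "
from plant import manip
print(manip.job_done())"
```

```text
the job is handed in; nothing more can be done
None
```

I closed the cover under the lip, turned the clip to its stop with the driver, put the driver back in its stand and handed the job in at about 31 s. My last images put the driver about 3 mm from where it started; it looked upright and fully down, but I can't rule out a tilt of about 1°.

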